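Set out the middle-size back nuts from under the flap

ROBOT

A 6-joint arm with a two-finger parallel gripper is mounted at the origin on the work surface. World frame = base frame: x ahead of the robot, y to its left, z up, the work surface at z = 0. Lengths are in m, angles in rad, forces in N, time in s.
With the tool pointing down it reaches from about 0.25 to 0.775 m from the base axis. Payload 4 kg.
Tool frame: the origin (TCP) lies on the centre line of the jaws, within the pads' length; the fingertips stand robot.tips_ahead ahead of it and the grasp point (between the pads) lies 8 mm behind it (robot.tips_ahead is the distance from the TCP to the fingertips, in m); z points along the fingers, y is the line along which they close (so a half turn about z gives the same grasp; the last joint's range is limited). The gripper opens to 94 mm and grips with 3 to 60 N. Pads are 16 mm wide; open, the fingers measure 119 mm over their backs; the gripper's body (75 mm by 177 mm) begins 78 mm behind the grasp point.
Start: joints at [-1.266, 0.087, 1.371, -0, 1.684, -0.103], TCP at [0.218, -0.505, 0.217] pointing down, gripper open.
Joint ranges: [-3.1, 3.1], [-0.76, 2.03], [0.27, 2.55], [-1.08, 4.22], [0.17, 2.65], [-2.57, 2.57]. Speed limits (rad/s): [2.79, 2.79, 3.14, 3.14, 3.14, 3.14].

INTERFACE

Orientations are given as [roll, pitch, yaw] about the fixed x, y, z axes, in that order (R = Rz(yaw) Ry(pitch) Rx(roll)).
In Python, from bench import robot, snapshot, close_job, spotter gives the robot as it stands. The module is installed in compiled form; this text tells all that it offers.
- The arm moves only by the tool servo_tool, never from a script. Its argument "commands" is one flat list of numbers, 7 for each row, row after row: the shift along the tool's x, y, z in m, then the turn, a rotation vector about the tool's x, y, z in degrees, then the finger opening in m, from 0 to 0.094. In form: [x, y, z, ax, ay, az, grip, x, y, z, ax, ay, az, grip, ...]. A call has 1 to 10 rows; each row is the pose to reach, as a shift and turn from the pose commanded when the call began, along the tool's axes at that moment; what a row does not reach only later rows make up. A row lasts 1/8 s, in which the tool goes at most 62.5 mm and 10.7 degrees, less where a joint would pass 70% of its speed; a pose out of reach is approached as far as the arm can. A call with a gripper value outside its range is refused whole. The fingers move at their own pace and stop on an object; the grip force is fixed at half the most. Time passes only in rows, so rows that repeat a pose let the fingers close. It gives the time, the measured TCP pose, the force, the opening and the grip force at its end, in the units of the state.
- robot.get_obs(): the state, without advancing time (a new reading comes with each control period).
- snapshot(name): name is "scene" or "top" or "wrist"; returns a dict with "img" (420x560x3 uint8, blue, green, red), "camera_matrix" (3x3 intrinsics, pixels), "extrinsics" (4x4, takes a point from camera to world coordinates); the wrist camera has in their place "hand_eye" (4x4, takes a point from camera to tool coordinates, whose origin is the TCP and whose axes are the flange's). Camera axes: x right, y down, z forward; pixel columns grow to the right and rows downward; lengths in m; the calibration is good to about 2 mm. A picture is of the moment at which its call begins: read the wrist's pose just before it. There is no depth.
- close_job(): hands the job in; it is judged then, once.
Trained networks look in a picture, given as the dict that the camera call returned (one of the last four; its "shot" number tells which), for a name from the list of things; names that differ only in an ending like _2 or _b are one class to them, and where a whole thing is asked for, a point or a joint stands for the part that bears it (a point fixed in the world has none). Each returns a list of dicts, best first, with "conf" (0 to 1); they miss things now and then, are a little off and sometimes report something else, mostly with a low value. They report only what shows in the picture. A call takes as long as a camera call.
- spotter.trace(name, picture): "region" (420x560 bool, what is visible of it) and "box" ([left, top, width, height] in pixels, round what is visible of it).
The state is a dict: "time": time; "joint_positions": joint angles; "qvel": joint speeds; "joint_torque": joint torques, N m; "tool_pos": TCP position; "ee_rot": TCP orientation; "wrist_force": force on the tool from outside, world axes, zero at the start; "wrist_torque": the same for the moment, N m; "width": finger opening in m; "finger_force": force on a finger pad.
Only numpy, scipy, OpenCV 4.12 (cv2) and the standard library are available. Lean on these libraries where they do the work, as an engineer would, in place of code of your own. Each camera call takes 0.05 s, during which the arm holds its last target. There are 200 camera calls.

TASK

Slide the steel basin sideways along the deck, without lifting it, from the tray's flap onto its round pad, then open the flap and pick out every middle-size brass nut (38 mm across the flats), laying each flat on the narrow steel ledge of the low pegboard, side by side and squarely across its width with nothing hanging well over an edge. Leave the smaller and larger nuts in the tray; once all the middle ones are on the ledge, shut the flap fully, with the basin still standing on its pad. Do not push the tin, the bottle or the reel of tape about.

Things in the scene. Friction and masses are not known exactly. Their poses are not given: they have to be found in the camera images.
- deck: fixed white plastic deck on the counter, 200 mm (x) by 700 mm (y), top 60 mm above the counter; origin under its centre. Its +y half holds a sunk tray covered by the flap, which is flush with the deck's top; the -y half is plain and holds the pad
- tray_floor (a point): centre of the tray's inner floor, 12 mm above the counter; axes as the deck's. The tray is 176 mm (x) by 332 mm (y) inside and 40 mm deep under the flap; its walls are 12 mm thick, and their top is 52 mm above the counter. The nuts lie on this floor in two rows of four places about 80 mm apart along y and 74 mm apart along x
- flap (a joint): angle of the flap, a grey plate 200 mm (x) by 356 mm (y) and 8 mm thick, hinged along its far (+x) edge and opening upward: 0 shut, stop at 1.90 rad, upright at 1.57. A stiff hinge (0.45 N m of friction, 0.3 kg flap): it stays where it is left, and needs about 2 to 5 N at the pull
- flap_pull (a point): grip point on the flap's pull: a black tongue in the flap's plane, 16 mm wide along the hinge's direction and 16 mm thick, standing 43 mm out from the middle of the flap's free edge (the point is 28 mm out, in mid-thickness, 228 mm from the hinge line). In front of the deck when shut, topmost when open; can be pinched from above across its 16 mm width at any angle of the flap
- flap_hinge (a point): middle of the flap's hinge line, 56 mm above the counter; with the flap shut its axes are the deck's; the hinge line runs along the deck's y
- pad: round flat pad let into the deck's top (flush), 170 mm diameter; origin at its centre: where the basin belongs
- basin: loose steel basin, round, open on top, 140 mm diameter at the rim, 55 mm high, 3 mm wall, 4 mm floor, 0.3 to 0.65 kg; starts on the shut flap. Origin at the centre of its underside. Two flat lugs stick out at its own +y and -y: each 36 mm wide (its x), 8 mm thick, from 70 to 102 mm from the axis, 38 to 46 mm above the underside; can be pinched across the 36 mm from above
- ledge: fixed low white pegboard strip on the counter behind the deck, with a steel ledge along its top; origin under the ledge's centre, on the counter
- ledge_top (a point): centre of the ledge's top face, 150 mm above the counter; the ledge is only 44 mm wide (x) and 320 mm long (y), with no lip; nothing stands above it
- tin: bystander: steel tin, 72 mm diameter, 75 mm high, standing; origin at the centre of its underside
- bottle: bystander: white bottle, 56 mm diameter, 115 mm high, standing; origin at the centre of its underside
- reel: bystander: white reel of thread tape, 54 mm diameter, 16 mm high, lying flat on the counter; origin at the centre of its underside
- nut_m1: middle-size nut, 38 mm across flats (44 mm over the corners), 24 mm high: hexagonal brass back nut with a plain bore, lying on a flat face; origin at the centre of its underside, z along the bore, the six flats face the directions 30, 90, 150.. degrees from its x axis (so one pair of flats faces its y axis). May be absent.
- nut_m2: middle-size nut, 38 mm across flats (44 mm over the corners), 24 mm high: hexagonal brass back nut with a plain bore, lying on a flat face; origin at the centre of its underside, z along the bore, the six flats face the directions 30, 90, 150.. degrees from its x axis (so one pair of flats faces its y axis). May be absent.
- nut_m3: middle-size nut, 38 mm across flats (44 mm over the corners), 24 mm high: hexagonal brass back nut with a plain bore, lying on a flat face; origin at the centre of its underside, z along the bore, the six flats face the directions 30, 90, 150.. degrees from its x axis (so one pair of flats faces its y axis). May be absent.
- nut_m4: middle-size nut, 38 mm across flats (44 mm over the corners), 24 mm high: hexagonal brass back nut with a plain bore, lying on a flat face; origin at the centre of its underside, z along the bore, the six flats face the directions 30, 90, 150.. degrees from its x axis (so one pair of flats faces its y axis). May be absent.
- nut_s1: smaller nut, 30 mm across flats (35 mm over the corners), 20 mm high: hexagonal brass back nut with a plain bore, lying on a flat face; origin at the centre of its underside, z along the bore, the six flats face the directions 30, 90, 150.. degrees from its x axis (so one pair of flats faces its y axis). May be absent.
- nut_s2: smaller nut, 30 mm across flats (35 mm over the corners), 20 mm high: hexagonal brass back nut with a plain bore, lying on a flat face; origin at the centre of its underside, z along the bore, the six flats face the directions 30, 90, 150.. degrees from its x axis (so one pair of flats faces its y axis). May be absent.
- nut_l1: larger nut, 46 mm across flats (53 mm over the corners), 28 mm high: hexagonal brass back nut with a plain bore, lying on a flat face; origin at the centre of its underside, z along the bore, the six flats face the directions 30, 90, 150.. degrees from its x axis (so one pair of flats faces its y axis). May be absent.
- nut_l2: larger nut, 46 mm across flats (53 mm over the corners), 28 mm high: hexagonal brass back nut with a plain bore, lying on a flat face; origin at the centre of its underside, z along the bore, the six flats face the directions 30, 90, 150.. degrees from its x axis (so one pair of flats faces its y axis). May be absent.

How it is judged:
By the outcome, as a careful person would: the job done as asked, in the order asked, and still so for the second after the job is handed in, with the robot touching nothing.
Of nut_m1, nut_m2, nut_m3, nut_m4 only 2 to 4 are there at a start; the rules pass over those that are not, and their reading is None.
Of nut_s1, nut_s2 only 1 to 2 are there at a start; the rules pass over those that are not, and their reading is None.
Of nut_l1, nut_l2 only 1 to 2 are there at a start; the rules pass over those that are not, and their reading is None.
At some moment in a run one of basin may be knocked a few centimetres aside while the robot is not near it.
Once in a run the grip may slacken for a moment while it holds something.
It also fails if it takes over 210 s, if anything falls off the work surface, if the arm or the gripper's body presses on something with over 40 N, if the wrist force passes 120 N, or if a joint passes its speed limit or range.

## Working session

There is one attempt and no reset: what is moved stays moved. The work goes in short steps, Python scripts to look and compute and a tool call to move; the robot and the scene stay as the last step left them, time stands still between calls to the robot, and variables do not carry over. Pictures are saved under pics/ and viewed, at most 14 in all, crops included, and the job is handed in when it is done.

Besides the shell and the picture viewer there is one more tool, called in YAML: its name, and indented under it one key for each argument. servo_tool: Moves the arm, as the interface text tells. Its arguments: {"type":"object","properties":{"commands":{"type":"array","items":{"type":"number"}}},"required":["commands"]}

```bash
mkdir -p pics; ls; cat > h.py <<'E'
import numpy as np, cv2
from bench import robot, snapshot, close_job, spotter
from scipy.spatial.transform import Rotation as R
def obs(): return robot.get_obs()
def T_tool(o):
    T=np.eye(4); T[:3,:3]=R.from_euler('xyz',o['ee_rot']).as_matrix(); T[:3,3]=o['tool_pos']; return T
def shot(name,png=None):
    o=obs(); s=snapshot(name)
    s['T']=T_tool(o)@np.array(s['hand_eye']) if name=='wrist' else np.array(s['extrinsics'])
    if png: cv2.imwrite('pics/'+png+'.png',s['img'])
    return s
def ray(s,uv):
    K=np.array(s['camera_matrix']); d=np.linalg.inv(K)@np.array([uv[0],uv[1],1.]); return s['T'][:3,3],s['T'][:3,:3]@d
def onz(s,uv,z):
    c,d=ray(s,uv); return c+d*(z-c[2])/d[2]
def tri(obsv):
    A=np.zeros((3,3));b=np.zeros(3)
    for s,uv in obsv:
        c,d=ray(s,uv); d=d/np.linalg.norm(d); P=np.eye(3)-np.outer(d,d); A+=P;b+=P@c
    return np.linalg.solve(A,b)
def proj(s,p):
    q=np.linalg.inv(s['T'])@np.append(p,1); q=np.array(s['camera_matrix'])@q[:3]; return q[:2]/q[2]
def cen(reg):
    m=cv2.moments(reg.astype(np.uint8),True); return np.array([m['m10'],m['m01']])/m['m00']
def rel(p,yaw=None,rot=None):
    "shift and turn in tool axes from the current measured pose to world p, and orientation"
    T=T_tool(obs()); d=T[:3,:3].T@(np.array(p)-T[:3,3])
    return d
E
python3 - <<'E'
from h import *
np.set_printoptions(precision=4,suppress=True)
o=obs(); print({k:np.round(v,3) for k,v in o.items()}, robot.tips_ahead)
for n in('scene','top'):
    s=shot(n,n+'0'); print(n,s['T'],s['camera_matrix'])
    for t in ['deck','flap','flap_pull','pad','basin','ledge','tin','bottle','reel','nut_m1']:
        for r in spotter.trace(t,s)[:2]:
            c=cen(r['region']); print(t,round(r['conf'],2),r['box'],c.round(1),onz(s,c,.06))
E
```

```text
pics
{'time': np.float64(0.0), 'joint_positions': array([-1.266,  0.088,  1.372,  0.   ,  1.684, -0.103]), 'qvel': array([ 0.   , -0.001, -0.001,  0.   , -0.001, -0.   ]), 'joint_torque': array([  0.   , -34.018, -30.243,   0.072,   0.033,  -0.   ]), 'tool_pos': array([ 0.218, -0.504,  0.215]), 'ee_rot': array([-3.139, -0.   ,  0.408]), 'wrist_force': array([0.032, 0.652, 0.868]), 'wrist_torque': array([-0.064, -0.027,  0.022]), 'finger_force': np.float64(0.0), 'width': np.float64(0.094)} 0.011
scene [[-0.5281  0.5026 -0.6845  1.2828]
 [ 0.8491  0.298  -0.4362  0.4337]
 [-0.0153 -0.8115 -0.5841  0.7512]
 [ 0.      0.      0.      1.    ]] [[465.9503   0.     272.3909]
 [  0.     465.9503 208.0489]
 [  0.       0.       1.    ]]
deck 0.9 [200.0, 180.4, 294.6, 167.2] [379.  271.2] [0.5523 0.234  0.06  ]
flap 0.92 [307.7, 214.3, 182.8, 112.8] [415. 276.] [0.5273 0.3037 0.06  ]
flap 0.72 [443.5, 242.6, 21.8, 10.1] [453.5 246. ] [0.3888 0.3475 0.06  ]
flap_pull 0.71 [303.0, 216.2, 187.2, 111.8] [414.1 275.6] [0.5272 0.3018 0.06  ]
pad 0.64 [215.5, 193.8, 68.3, 31.6] [253.9 207.8] [ 0.496 
[... 776 characters left out ...]
701 0.06  ]
flap 0.76 [116.0, 174.2, 130.5, 88.6] [176.5 214.4] [0.4957 0.2678 0.06  ]
flap_pull 0.59 [112.7, 173.0, 131.9, 90.7] [175.6 214.7] [0.4949 0.27   0.06  ]
pad 0.78 [291.5, 177.4, 62.4, 62.0] [320.9 207. ] [ 0.5162 -0.1265  0.06  ]
basin 0.91 [155.5, 178.8, 77.9, 59.4] [192.2 206.4] [0.5177 0.2254 0.06  ]
basin 0.7 [118.0, 173.8, 127.5, 91.4] [175.8 214.5] [0.4955 0.2697 0.06  ]
ledge 0.71 [250.6, 136.8, 124.8, 25.7] [313.8 148.4] [ 0.6793 -0.1081  0.06  ]
tin 0.61 [414.9, 196.6, 33.6, 23.5] [430.8 209.5] [ 0.5094 -0.4258  0.06  ]
bottle 0.87 [356.3, 250.5, 24.7, 20.6] [368.8 261.1] [ 0.3696 -0.2541  0.06  ]
reel 0.57 [142.8, 264.3, 21.4, 18.8] [153.5 270.9] [0.3428 0.3256 0.06  ]
```

View pics/top0.png

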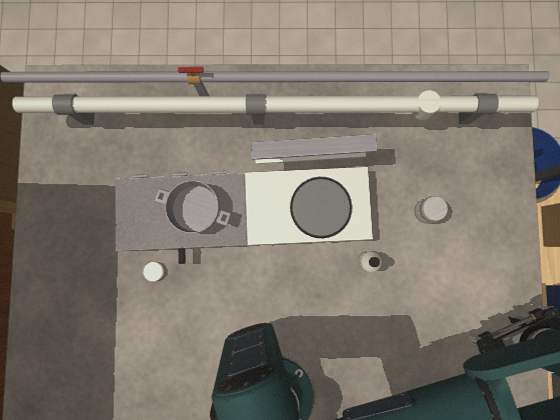

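View pics/scene0.png

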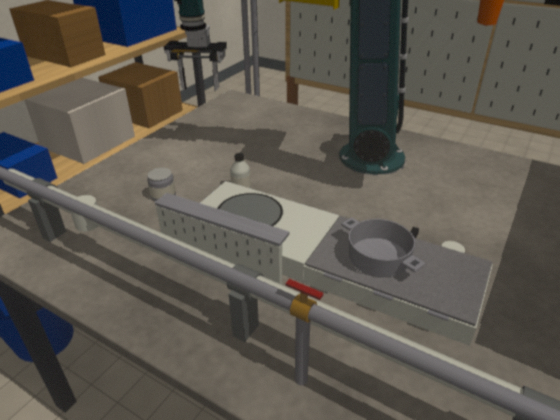

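The pad is at about (321,207) in the top view and the basin rim at about (197,207), with lugs at (161,196) and (223,219). The pull is at (182,256), close to the reel at (153,271). The scene view confirms the basin is on the flap, with pipes behind the ledge. I'll measure these more closely.

```bash
cat >> h.py <<'E'
def go(p,yaw,tilt=0):
    "rows' numbers to reach world p with tool down at yaw (rad)"
    o=obs(); T=T_tool(o); d=T[:3,:3].T@(np.array(p)-T[:3,3])
    Rt=R.from_euler('xyz',[np.pi,0,yaw])
    rv=(R.from_matrix(T[:3,:3]).inv()*Rt).as_rotvec(degrees=True)
    n=max(np.linalg.norm(d)/.0625,np.linalg.norm(rv)/10.7)
    print('GO',np.round(d,4).tolist(),np.round(rv,2).tolist(),'rows>=%.1f'%n)
E
python3 - <<'E'
from h import *
np.set_printoptions(precision=3,suppress=True)
s=shot('wrist'); print(np.array(s['hand_eye']),s['camera_matrix'])
a=shot('scene');b=shot('top')
# pipe: front pipe top-left-ish coupling near (300,285) scene / orange valve; match valve block
print('valve',tri([(a,(301,308)),(b,(194,79))]),'upright pipe cap',)
print('clamp mid',tri([(a,(240,272)),(b,(256,103))]))
for t in['tin','bottle','reel']:
    print(t,onz(b,cen(spotter.trace(t,b)[0]['region']),.04))
go([.40,.10,.42],1.571)
go([.218,-.504,.42],.408)
E
```

```text
[[ 0.001 -0.965 -0.261  0.075]
 [ 1.     0.001 -0.001 -0.001]
 [ 0.001 -0.261  0.965 -0.169]
 [ 0.     0.     0.     1.   ]] [[345.993   0.    281.618]
 [  0.    345.993 205.025]
 [  0.      0.      1.   ]]
valve [0.828 0.198 0.186] upright pipe cap
clamp mid [0.78  0.043 0.149]
tin [ 0.511 -0.432  0.04 ]
bottle [ 0.37  -0.259  0.04 ]
reel [0.342 0.331 0.04 ]
GO [0.4069, -0.4832, -0.2036] [0.0, 0.0, -66.65] rows>=10.6
GO [0.0003, -0.0009, -0.2035] [0.0, 0.0, -0.01] rows>=3.3
```

servo_tool:
  commands: [0,0,-0.06,0,0,0,0.094,0.05,-0.06,-0.12,0,0,-10,0.094,0.1,-0.12,-0.16,0,0,-18,0.094,0.15,-0.18,-0.2,0,0,-26,0.094,0.2,-0.24,-0.2,0,0,-34,0.094,0.25,-0.3,-0.2,0,0,-42,0.094,0.3,-0.36,-0.2,0,0,-50,0.094,0.35,-0.42,-0.2,0,0,-58,0.094,0.407,-0.483,-0.204,0,0,-66.6,0.094,0.407,-0.483,-0.204,0,0,-66.6,0.094]

```text
time: 2.65
tool_pos: [0.3701, 0.0053, 0.4159]
ee_rot: [3.14, 0.001, 1.571]
wrist_force: [2.0, 0.1, 0.7]
width: 0.0937
finger_force: 0.0
```

```bash
python3 - <<'E'
from h import *
np.set_printoptions(precision=3,suppress=True)
o=obs();print(o['tool_pos'],o['ee_rot'],o['time'])
s=shot('wrist','w1')
for t in ['basin','pad','flap','deck','ledge','flap_pull']:
    for r in spotter.trace(t,s)[:1]: print(t,r['conf'],r['box'],cen(r['region']))
E
```

```text
[0.37  0.005 0.416] [3.14  0.001 1.571] 2.65
basin 0.64 [336.6, 1.9, 118.0, 82.4] [389.009  30.293]
pad 0.71 [318.3, 192.1, 105.2, 100.8] [366.972 236.131]
flap 0.65 [307.1, 2.0, 145.2, 115.5] [370.295  71.023]
deck 0.9 [304.2, 1.1, 152.2, 319.0] [371.174 143.973]
ledge 0.71 [440.1, 126.7, 85.4, 194.4] [480.234 211.308]
flap_pull 0.56 [309.7, 0.0, 140.3, 119.7] [370.159  70.85 ]
```

View pics/w1.png

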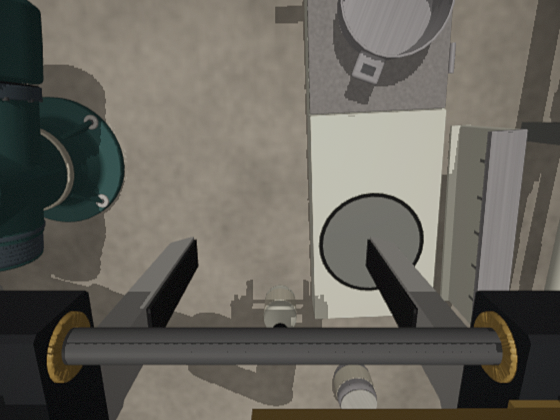

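The view shows the pad circle at about (371,242), the deck's front edge running near u=306–311, and the basin's -y lug at (369,68). Next I'll move towards the flap.

servo_tool:
  commands: [0.06,0.005,0,0,0,0,0.094,0.12,0.01,0,0,0,0,0.094,0.18,0.02,0,0,0,0,0.094,0.24,0.03,0,0,0,0,0.094,0.27,0.04,0,0,0,0,0.094,0.27,0.04,0,0,0,0,0.094,0.27,0.04,0,0,0,0,0.094]

```text
time: 3.88
tool_pos: [0.4109, 0.2713, 0.4155]
ee_rot: [-3.142, 0.001, 1.567]
wrist_force: [0.2, -0.2, 0.2]
width: 0.0938
finger_force: 0.0
```

```bash
python3 - <<'E'
from h import *
np.set_printoptions(precision=3,suppress=True)
s=shot('wrist','w2')
for t in ['basin','pad','flap','deck','ledge','flap_pull','reel']:
    for r in spotter.trace(t,s)[:1]: print(t,r['conf'],r['box'],cen(r['region']))
E
```

```text
basin 0.75 [304.8, 134.5, 95.3, 136.8] [352.135 202.753]
pad 0.73 [290.9, 367.0, 96.8, 42.2] [339.34  385.649]
flap 0.59 [247.1, 41.3, 166.8, 240.0] [333.514 133.579]
deck 0.59 [249.1, 45.3, 169.5, 364.8] [335.892 171.272]
ledge 0.56 [406.3, 275.1, 58.8, 133.7] [424.611 371.833]
flap_pull 0.76 [250.6, 40.6, 161.5, 242.7] [333.397 133.254]
reel 0.62 [219.0, 97.8, 35.8, 34.9] [236.205 114.497]
```

View pics/w2.png

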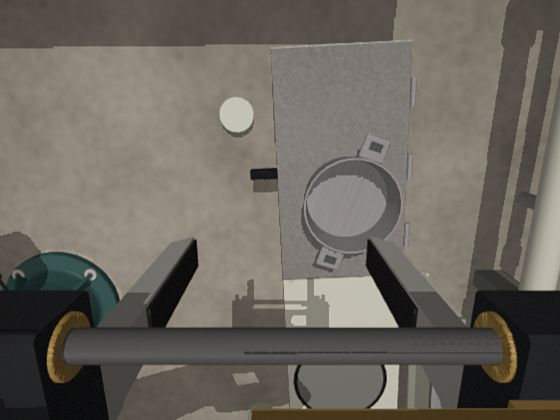

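w2 shows flap corners at (272,48), (411,41) and (283,279), the pull at about (251–277,174), and the lugs at (374,147) and (328,259).

```bash
cat > cam.py <<'E'
from h import *
b=shot('top')
w=shot('wrist')
def fake(pos,rpy):
    T=np.eye(4);T[:3,:3]=R.from_euler('xyz',rpy).as_matrix();T[:3,3]=pos
    return {'T':T@np.array(w['hand_eye']),'camera_matrix':w['camera_matrix']}
w1=fake([.3701,.0053,.4159],[3.14,.001,1.571]);w2=fake([.4109,.2713,.4155],[-3.142,.001,1.567])
E
python3 - <<'E'
from cam import *
np.set_printoptions(precision=3,suppress=True)
for n,uv in dict(fl_fl=(272,48),fl_fr=(411,41),fl_nl=(283,279),pulltip=(251,174),pullbase=(277,174)).items(): print(n,onz(w2,uv,.06))
for n,uv in dict(dk_nl=(312,110+5),dk_bf=(446,109),dk_cf=(311,319),dk_cb=(443,316)).items(): print(n,onz(w1,uv,.06))
# pad ellipse
r=spotter.trace('pad',b)[0]['region'].astype(np.uint8)
c=cv2.findContours(r,0,1)[0]; c=max(c,key=len); (e,ax,_)=cv2.fitEllipse(c); print('pad',e,onz(b,e,.06),'tri',tri([(w1,(371.5,242)),(b,e)]))
print('lug+',tri([(w2,(374,147)),(b,(161,196.5))]),onz(w2,(374,147),.106))
print('lug-',tri([(w2,(328,259)),(w1,(368.5,68)),(b,(223.5,218.5))]),onz(w2,(328,259),.106),onz(w1,(368.5,68),.106))
for n,p,q in [('ledge_top_l',(528,130),(250.5,142)),('ledge_front_l',(487,131),(251,153)),('ledge right far',None,(376,136)),('right near',None,(377,148))]:
    print(n,p and onz(w1,p,.15),onz(b,q,.15),p and tri([(w1,p),(b,q)]))
x=b['img'][120:280,100:400]; cv2.imwrite('pics/topc.png',cv2.resize(x,None,fx=2.6,fy=2.6,interpolation=2))
E
```

```text
fl_fl [0.397 0.433 0.06 ]
fl_fr [0.59  0.441 0.06 ]
fl_nl [0.411 0.078 0.06 ]
pulltip [0.363 0.255 0.06 ]
pullbase [0.402 0.255 0.06 ]
dk_nl [0.414 0.076 0.06 ]
dk_bf [0.609 0.085 0.06 ]
dk_cf [ 0.42  -0.264  0.06 ]
dk_cb [ 0.647 -0.258  0.06 ]
pad (320.7895202636719, 207.06143188476562) [ 0.516 -0.126  0.06 ] tri [ 0.518 -0.127  0.048]
lug+ [0.539 0.3   0.099] [0.536 0.3   0.106]
lug- [0.48  0.134 0.106] [0.478 0.134 0.106] [0.481 0.136 0.106]
ledge_top_l [0.672 0.06  0.15 ] [0.674 0.06  0.15 ] [0.675 0.06  0.146]
ledge_front_l [0.622 0.058 0.15 ] [0.645 0.058 0.15 ] [0.657 0.059 0.092]
ledge right far None [ 0.69  -0.262  0.15 ] None
right near None [ 0.658 -0.264  0.15 ] None
```

View pics/topc.png

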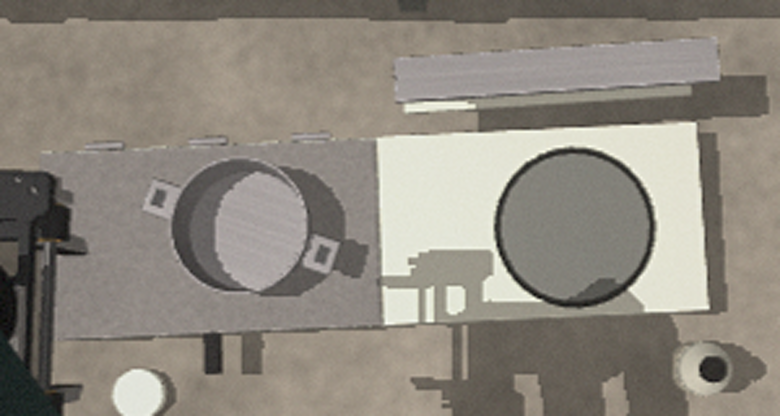

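```bash
python3 - <<'E'
from cam import *
np.set_printoptions(precision=4,suppress=True)
L=[onz(b,(100+u/2.6,120+v/2.6),.15) for u,v in((394,58),(396,101),(718,38),(718,80))]
print(np.array(L),np.mean(L,0)); go([.479,.135,.16],1.236); go([.479,.135,.095],1.236)
E
```

```text
[[ 0.6732  0.0572  0.15  ]
 [ 0.63    0.0549  0.15  ]
 [ 0.6931 -0.2622  0.15  ]
 [ 0.6509 -0.2613  0.15  ]] [ 0.6618 -0.1028  0.15  ]
GO [-0.1382, 0.0689, 0.2554] [0.0, 0.01, 19.16] rows>=4.8
GO [-0.1382, 0.0689, 0.3204] [0.0, 0.01, 19.16] rows>=5.7
```

servo_tool:
  commands: [-0.03,0.015,0.05,0,0,5,0.06,-0.06,0.03,0.1,0,0,10,0.06,-0.09,0.045,0.15,0,0,15,0.06,-0.115,0.06,0.2,0,0,19,0.06,-0.138,0.069,0.24,0,0,19.2,0.06,-0.138,0.069,0.255,0,0,19.2,0.06,-0.138,0.069,0.255,0,0,19.2,0.06]

```text
time: 5.4
tool_pos: [0.4786, 0.1357, 0.1598]
ee_rot: [-3.14, 0.0, 1.235]
wrist_force: [0.9, -0.2, -0.3]
width: 0.06
finger_force: 0.0
```

```bash
python3 - <<'E'
from h import *
np.set_printoptions(precision=4,suppress=True)
s=shot('wrist','w3'); print(obs()['tool_pos']); go([.479,.135,.095],1.236)
E
```

```text
[0.4794 0.136  0.1614]
GO [-0.0012, -0.0002, 0.0664] [0.06, -0.06, -0.0] rows>=1.1
```

View pics/w3.png

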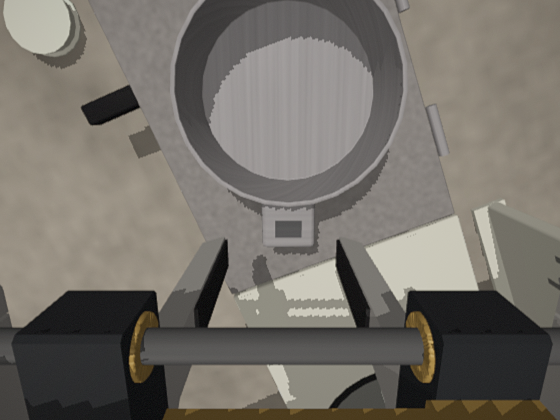

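The lug at (289,228) lies centred between the fingers and square to them, so I'll descend and grip it.

servo_tool:
  commands: [0,0,0.033,0,0,0,0.06,0,0,0.066,0,0,0,0.06,0,0,0.066,0,0,0,0.06,0,0,0.066,0,0,0,0.02,0,0,0.066,0,0,0,0.02,0,0,0.066,0,0,0,0.02,0,0,0.066,0,0,0,0.02]

```text
time: 6.32
tool_pos: [0.4806, 0.1353, 0.0963]
ee_rot: [3.138, -0.002, 1.235]
wrist_force: [1.2, -0.0, 5.4]
width: 0.0357
finger_force: 30.0
```

```bash
python3 - <<'E'
from h import *
o=obs();p=o['tool_pos'];print(p,o['width'],o['finger_force'],o['wrist_force'])
go(p+np.array([.0085,-.3445,0]),1.236)
E
```

```text
[0.4806216  0.1353357  0.09627939] 0.03573006444906243 29.979707300662994 [ 1.24353178 -0.00604359  5.38173726]
GO [-0.3225, 0.1216, -0.0001] [0.21, -0.1, -0.06] rows>=5.5
```

servo_tool:
  commands: [-0.02,0.0076,0,0,0,0,0.02,-0.06,0.0227,0,0,0,0,0.02,-0.1,0.0377,0,0,0,0,0.02,-0.14,0.0528,0,0,0,0,0.02,-0.18,0.0679,0,0,0,0,0.02,-0.22,0.083,0,0,0,0,0.02,-0.26,0.098,0,0,0,0,0.02,-0.295,0.1113,0,0,0,0,0.02,-0.3225,0.1216,0,0,0,0,0.02,-0.3225,0.1216,0,0,0,0,0.02]

```text
time: 7.58
tool_pos: [0.4886, -0.2119, 0.0964]
ee_rot: [3.138, 0.001, 1.233]
wrist_force: [-0.6, -2.3, 6.3]
width: 0.0356
finger_force: 30.0
```

```bash
cat > bas.py <<'E'
from h import *
np.set_printoptions(precision=4,suppress=True)
def basin(s):
    for r in spotter.trace('basin',s)[:1]:
        c=cv2.findContours(r['region'].astype(np.uint8),0,1)[0]; c=max(c,key=len)
        print('basin',r['conf'],r['box'],cen(r['region']))
E
python3 - <<'E'
from bas import *
o=obs();print(o['tool_pos'],o['width'],o['finger_force'],o['wrist_force'])
s=shot('top','top2'); basin(s)
cv2.imwrite('pics/top2c.png',cv2.resize(s['img'][120:280,100:400],None,fx=2.6,fy=2.6,interpolation=2))
E
```

```text
[ 0.4886 -0.2119  0.0964] 0.035645378603205824 30.000797510147095 [-0.6179 -2.2668  6.2951]
basin 0.64 [285.4, 179.2, 64.6, 54.0] [319.7485 202.1244]
```

View pics/top2c.png

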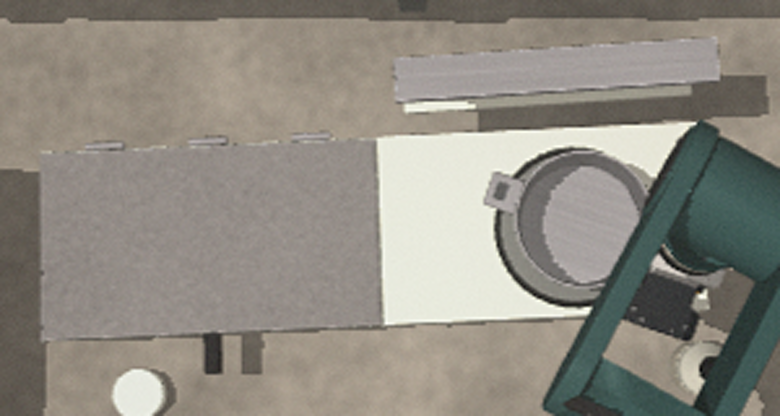

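The basin stands on the pad, to be confirmed once the arm is clear. I'll release it, rise and look.

servo_tool:
  commands: [0,0,0,0,0,0,0.056,0,0,0,0,0,0,0.056,0,0,-0.04,0,0,0,0.056,0,0,-0.1,0,0,0,0.056,0,0,-0.16,0,0,0,0.056,0.05,0,-0.2,0,0,-10,0.05,0.1,0,-0.2,0,0,-20,0.05,0.16,0,-0.2,0,0,-30,0.05,0.22,0,-0.2,0,0,-40,0.05,0.28,0,-0.2,0,0,-50,0.05]

```text
time: 8.93
tool_pos: [0.58, 0.0572, 0.2936]
ee_rot: [-3.14, -0.001, 2.114]
wrist_force: [0.0, -0.1, 0.2]
width: 0.0499
finger_force: 0.0
```

```bash
python3 - <<'E'
from bas import *
o=obs();print(o['tool_pos'],o['ee_rot'],o['width'],o['finger_force'],o['wrist_force'])
s=shot('top'); basin(s)
cv2.imwrite('pics/top3c.png',cv2.resize(s['img'][120:280,100:400],None,fx=2.6,fy=2.6,interpolation=2))
go([.376,.254,.13],3.18);go([.376,.254,.048],3.18)
E
```

```text
[0.58   0.0572 0.2936] [-3.1405 -0.0007  2.114 ] 0.049938199387420106 0.0 [ 0.0303 -0.0637  0.2083]
GO [0.2706, -0.0738, 0.1636] [0.05, -0.23, -60.86] rows>=5.7
GO [0.2703, -0.0737, 0.2456] [0.05, -0.23, -60.86] rows>=6.0
```

View pics/top3c.png

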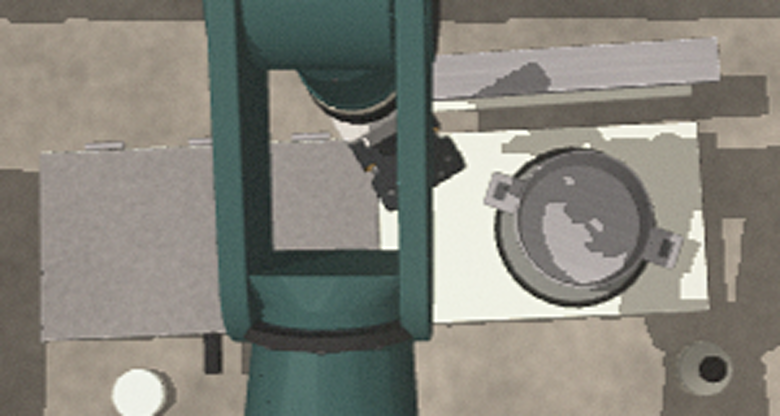

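servo_tool:
  commands: [0.05,-0.01,0,0,0,-10,0.05,0.1,-0.02,0,0,0,-20,0.05,0.15,-0.035,0,0,0,-30,0.04,0.2,-0.05,0.03,0,0,-40,0.04,0.25,-0.065,0.08,0,0,-50,0.04,0.27,-0.074,0.13,0,0,-60.9,0.04,0.27,-0.074,0.164,0,0,-60.9,0.04,0.27,-0.074,0.164,0,0,-60.9,0.04]

```text
time: 10.02
tool_pos: [0.3755, 0.2478, 0.1269]
ee_rot: [-3.138, -0.007, -3.113]
wrist_force: [0.2, -0.3, 1.2]
width: 0.0399
finger_force: 0.0
```

```bash
sed -i 's/^GO.*//' h.py; python3 - <<'E'
from bas import *
o=obs();print(o['tool_pos'],o['ee_rot'],o['width'])
b=shot('top')
print('basin c',onz(b,(100+583/2.6,120+220/2.6),.115),onz(b,(100+581.5/2.6,120+218.5/2.6),.106))
s=shot('wrist','w4')
go([.376,.254,.048],3.18)
print(proj(s,[.376,.254,.064]))
E
```

```text
[0.3755 0.2478 0.1269] [-3.138  -0.0073 -3.1128] 0.03993572054305054
basin c [ 0.5165 -0.1307  0.115 ] [ 0.519 -0.13   0.106]
GO [0.0027, 0.0051, 0.0833] [0.01, 0.04, -0.6] rows>=1.3
[288.8675 222.3709]
```

View pics/w4.png

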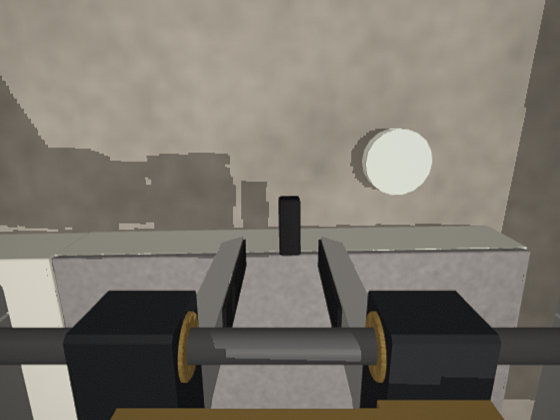

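The basin is within 4 mm of the pad's centre. The tongue sits at u=289, v=196–254, where the projection put it. I'll descend and pinch it.

servo_tool:
  commands: [0.004,0.005,0.04,0,0,-0.6,0.04,0.004,0.005,0.083,0,0,-0.6,0.04,0.004,0.005,0.083,0,0,-0.6,0.04,0.004,0.005,0.083,0,0,-0.6,0,0.004,0.005,0.083,0,0,-0.6,0,0.004,0.005,0.083,0,0,-0.6,0]

```text
time: 10.88
tool_pos: [0.3758, 0.2538, 0.0495]
ee_rot: [-3.141, 0.004, -3.102]
wrist_force: [-0.0, -2.8, 4.8]
width: 0.0156
finger_force: 30.0
```

```bash
cat > arc.py <<'E'
# rows for flap arc: hinge H (world), angles list, tool down at present yaw
from h import *
def arc(a0,a1,n,x0=None,r=.228):
    o=obs();T=T_tool(o); u=np.array([np.cos(.039),np.sin(.039),0])
    P=lambda a: u*(-r*np.cos(a))+np.array([0,0,r*np.sin(a)])
    for a in np.linspace(a0,a1,n+1)[1:]:
        d=T[:3,:3].T@(P(a)-P(a0)); print(round(a,3),np.round(d,3).tolist())
E
python3 - <<'E'
from arc import *
o=obs();print(o['tool_pos'],o['width'],o['finger_force'],o['wrist_force'])
arc(0,1.0,10); 
E
```

```text
[0.37575253 0.25379772 0.04954627] 0.01558978178600339 30.000516772270203 [-0.04292383 -2.76739471  4.80857673]
0.1 [-0.001, -0.0, -0.023]
0.2 [-0.005, -0.0, -0.045]
0.3 [-0.01, -0.0, -0.067]
0.4 [-0.018, -0.0, -0.089]
0.5 [-0.028, -0.0, -0.109]
0.6 [-0.04, -0.0, -0.129]
0.7 [-0.054, -0.0, -0.147]
0.8 [-0.07, -0.0, -0.163]
0.9 [-0.087, -0.0, -0.178]
1.0 [-0.106, -0.0, -0.191]
```

servo_tool:
  commands: [-0.001,0,-0.023,0,0,0,0,-0.005,0,-0.045,0,0,0,0,-0.01,0,-0.067,0,0,0,0,-0.018,0,-0.089,0,0,0,0,-0.028,0,-0.109,0,0,0,0,-0.04,0,-0.129,0,0,0,0,-0.054,0,-0.147,0,0,0,0,-0.07,0,-0.163,0,0,0,0,-0.087,0,-0.178,0,0,0,0,-0.106,0,-0.191,0,0,0,0]

```text
time: 12.12
tool_pos: [0.4776, 0.2584, 0.2388]
ee_rot: [3.141, -0.007, -3.101]
wrist_force: [-5.0, 0.0, 0.6]
width: 0.0154
finger_force: 30.0
```

```bash
python3 - <<'E'
from arc import *
o=obs();print(o['tool_pos'],o['width'],o['finger_force'],o['wrist_force'])
p=o['tool_pos']; a=np.arctan2(p[2]+.008-.056,.604-p[0]); print(a,np.hypot(p[2]+.008-.056,.604-p[0]))
arc(1.0,1.8,9); 
E
```

```text
[0.47759577 0.25842701 0.23883354] 0.015377062818751903 29.99938040971756 [-4.9970047   0.03241886  0.58071499]
0.9857675995720248 0.22890056445458173
1.089 [-0.017, -0.0, -0.01]
1.178 [-0.036, -0.0, -0.019]
1.267 [-0.055, -0.0, -0.026]
1.356 [-0.074, -0.0, -0.031]
1.444 [-0.094, -0.0, -0.035]
1.533 [-0.114, -0.0, -0.037]
1.622 [-0.135, -0.0, -0.037]
1.711 [-0.155, -0.0, -0.035]
1.8 [-0.175, -0.0, -0.031]
```

servo_tool:
  commands: [-0.017,0,-0.01,0,0,0,0,-0.036,0,-0.019,0,0,0,0,-0.055,0,-0.026,0,0,0,0,-0.074,0,-0.031,0,0,0,0,-0.094,0,-0.035,0,0,0,0,-0.114,0,-0.037,0,0,0,0,-0.135,0,-0.037,0,0,0,0,-0.155,0,-0.035,0,0,0,0,-0.175,0,-0.031,0,0,0,0,-0.175,0,-0.031,0,0,0,0]

```text
time: 13.38
tool_pos: [0.6578, 0.2637, 0.2728]
ee_rot: [-3.14, 0.009, -3.105]
wrist_force: [2.6, -6.2, 1.1]
width: 0.0037
finger_force: 1.2
```

```bash
python3 - <<'E'
from arc import *
o=obs();p=o['tool_pos'];print(p,o['width'],o['finger_force'],o['wrist_force'])
print(np.arctan2(p[2]+.008-.056,.604-p[0]),np.hypot(p[2]+.008-.056,.604-p[0]))
go([.52,.26,.42],3.18)
E
```

```text
[0.65775477 0.26371943 0.27282566] 0.0037299341827846492 1.227202210793621 [ 2.64818545 -6.1646294   1.14317711]
1.8054857557532846 0.23116261342399258
GO [0.1365, 0.0011, -0.1484] [-0.11, 0.49, -0.08] rows>=3.2
```

The pull has slipped out: the width reads 4 mm. I'll rise and look.

servo_tool:
  commands: [0,0,-0.06,0,0,0,0,0,0,-0.1,0,0,0,0,0.06,0,-0.12,0,0,0,0.04,0.12,0,-0.14,0,0,0,0.06,0.15,0,-0.14,0,0,0,0.06,0.15,0,-0.14,0,0,0,0.06]

```text
time: 14.12
tool_pos: [0.5032, 0.2595, 0.4125]
ee_rot: [3.14, 0.005, -3.1]
wrist_force: [1.3, -0.1, -0.9]
width: 0.0368
finger_force: 0.0
```

```bash
python3 - <<'E'
from arc import *
o=obs();p=o['tool_pos'];print(p,o['ee_rot'],o['time'])
s=shot('wrist','w5');a=shot('scene','s5')
cv2.imwrite('pics/c5.png',np.hstack([s['img'][:, :],a['img'][120:400,200:560][:280]]) if 0 else np.hstack([cv2.resize(s['img'],(400,300)),cv2.resize(a['img'][140:340,260:527],(400,300))]))
for n in ['nut_m1','nut_s1','nut_l1']:
    for r in spotter.trace(n,s): c=cen(r['region']);print(n,round(r['conf'],2),r['box'],c,onz(s,c,.03))
E
```

```text
[0.5031711  0.25947904 0.41250464] [ 3.13973821  0.0048589  -3.10035642] 14.125
nut_m1 0.77 [342.1, 164.0, 28.5, 29.1] [355.97336066 177.10040984] [0.52498605 0.38219136 0.03      ]
nut_m1 0.76 [190.7, 160.3, 25.8, 27.3] [204.53767821 173.82892057] [0.52974669 0.13789244 0.03      ]
nut_m1 0.7 [245.0, 118.0, 27.2, 30.4] [256.46170213 131.00212766] [0.45872097 0.21988269 0.03      ]
nut_m1 0.55 [243.2, 164.1, 25.8, 24.6] [254.30487805 177.04390244] [0.53168618 0.21804882 0.03      ]
nut_s1 0.53 [295.2, 123.2, 23.8, 14.7] [307.53380783 128.62989324] [0.451788   0.29922714 0.03      ]
nut_s1 0.48 [298.5, 167.7, 19.6, 23.5] [306.54085603 176.63035019] [0.52752117 0.30230372 0.03      ]
nut_l1 0.95 [187.7, 115.3, 33.9, 29.5] [204.34550562 130.01264045] [0.46059616 0.13877923 0.03      ]
nut_l1 0.62 [341.5, 112.8, 38.7, 36.3] [360.44704264 129.65474553] [0.44990506 0.38174254 0.03      ]
```

View pics/c5.png

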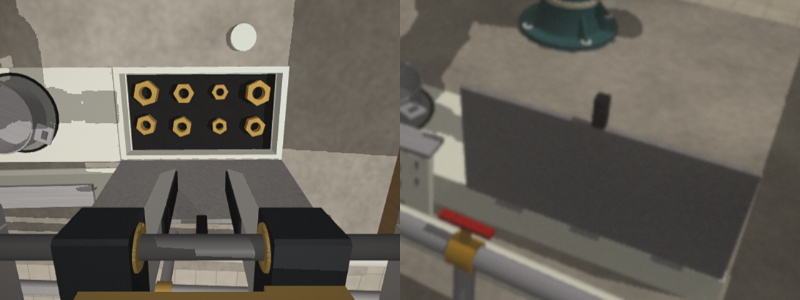

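The flap stands open at about upright. The tray holds eight nuts: four middle, two small in the third column from the left, and two large. I'll look closer and estimate the flap's angle.

```bash
python3 - <<'E'
from h import *
w=shot('wrist'); a=shot('scene')
H=np.array([.604,.263,.056]);u=np.array([np.cos(.039),np.sin(.039),0])
for t in np.arange(1.2,1.91,.1):
    P=lambda r:H-u*r*np.cos(t)+np.array([0,0,r*np.sin(t)])
    print(round(t,2),proj(w,P(.2)).round(),proj(w,P(.243)).round(),proj(a,P(.2)).round(),proj(a,P(.243)).round())
go([.52,.26,.22],3.18)
E
```

```text
1.2 [281. 217.] [281. 214.] [407. 199.] [413. 178.]
1.3 [281. 237.] [281. 241.] [405. 202.] [410. 180.]
1.4 [281. 257.] [281. 268.] [402. 205.] [407. 184.]
1.5 [281. 276.] [281. 295.] [399. 210.] [403. 189.]
1.6 [281. 294.] [281. 319.] [396. 215.] [399. 196.]
1.7 [281. 310.] [281. 340.] [392. 222.] [394. 204.]
1.8 [281. 324.] [281. 359.] [388. 230.] [390. 213.]
1.9 [281. 337.] [281. 374.] [384. 239.] [384. 224.]
GO [-0.0143, 0.0004, 0.188] [-0.05, -0.12, 0.02] rows>=3.0
```

The flap stands at about 1.7 rad, which is past upright.

servo_tool:
  commands: [-0.005,0,0.06,0,0,0,0.06,-0.01,0,0.12,0,0,0,0.06,-0.014,0,0.188,0,0,0,0.06,-0.014,0,0.188,0,0,0,0.06,-0.014,0,0.188,0,0,0,0.06]

```text
time: 15.1
tool_pos: [0.5202, 0.2601, 0.2233]
ee_rot: [3.141, 0.002, -3.102]
wrist_force: [0.5, -0.3, -0.1]
width: 0.0597
finger_force: 0.0
```

```bash
python3 - <<'E'
from h import *
np.set_printoptions(precision=4,suppress=True)
o=obs();print(o['tool_pos'],o['ee_rot'])
s=shot('wrist','w6')
for n in ['nut_m1','nut_s1','nut_l1']:
    for r in spotter.trace(n,s):
        c=cen(r['region']);print(n,round(r['conf'],2),np.round(r['box'],1),c,onz(s,c,.036))
cv2.imwrite('pics/w6c.png',cv2.resize(s['img'][40:280,90:470],(800,505),interpolation=2))
E
```

```text
[0.5202 0.2601 0.2233] [ 3.1409  0.0023 -3.1024]
nut_m1 0.9 [222.6 171.8  39.5  42.5] [241.0938 194.6015] [0.5299 0.2184 0.036 ]
nut_m1 0.71 [224.5 108.4  40.1  38.1] [243.6002 124.9128] [0.4579 0.2202 0.036 ]
nut_m1 0.7 [146.  170.8  41.4  40.4] [166.7795 191.197 ] [0.5293 0.1401 0.036 ]
nut_m1 0.63 [368.5 174.9  48.7  43.3] [394.142  194.0706] [0.5229 0.38   0.036 ]
nut_s1 0.95 [305.5 109.6  33.4  29.3] [321.7765 122.4102] [0.4524 0.2984 0.036 ]
nut_s1 0.9 [307.1 176.9  29.1  33.9] [319.4581 193.2816] [0.5252 0.3011 0.036 ]
nut_l1 0.61 [374.   96.7  59.1  54.6] [403.4511 122.964 ] [0.4497 0.3802 0.036 ]
nut_l1 0.61 [137.9 100.9  55.9  47.6] [163.6033 123.8418] [0.4601 0.1402 0.036 ]
```

View pics/w6c.png

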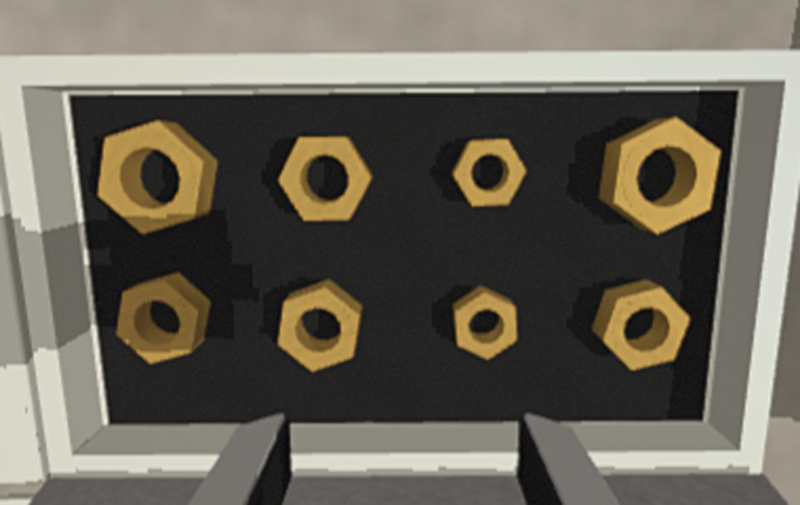

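```bash
cat > nut.py <<'E'
from h import *
from scipy.optimize import minimize
def prism(x,y,yaw,z0=.012,h=.024,af=.038):
    a=yaw+np.arange(6)*np.pi/3; r=af/np.sqrt(3)
    return np.array([[x+r*np.cos(t),y+r*np.sin(t),z] for t in a for z in(z0,z0+h)])
def brass(s):
    hsv=cv2.cvtColor(s['img'],cv2.COLOR_BGR2HSV)
    return cv2.inRange(hsv,(12,90,40),(30,255,255))
def fit(s,xy,z0=.012,h=.024,af=.038,up=4):
    m=brass(s); c0=proj(s,[xy[0],xy[1],z0+h])
    n,lab,st,ce=cv2.connectedComponentsWithStats(m)
    i=1+np.argmin(np.linalg.norm(ce[1:]-c0,axis=1)+1e3*(st[1:,4]<60))
    cs,_=cv2.findContours((lab==i).astype(np.uint8),0,1); hull=max(cs,key=len)
    M=np.zeros(m.shape,np.uint8); cv2.drawContours(M,[hull],-1,1,-1)
    x0,y0,w,hh=st[i][:4]; x0-=8;y0-=8; M=cv2.resize(M[y0:y0+hh+16,x0:x0+w+16].astype(np.float32),None,fx=up,fy=up)>.5
    def cost(p):
        P=np.array([(proj(s,q)-[x0,y0]+.5)*up for q in prism(*p,z0,h,af)]).astype(np.float32)
        I=np.zeros(M.shape,np.uint8); cv2.fillConvexPoly(I,cv2.convexHull(np.round(P*16)).astype(np.int32),1,shift=4)
        return 1-(I.astype(bool)&M).sum()/(I.astype(bool)|M).sum()
    best=min((minimize(cost,[xy[0],xy[1],y],method='Nelder-Mead',options=dict(initial_simplex=[[xy[0],xy[1],y],[xy[0]+.004,xy[1],y],[xy[0],xy[1]+.004,y],[xy[0],xy[1],y+.2]])) for y in (0,.35,.7)),key=lambda r:r.fun)
    x=best.x; x[2]%=np.pi/3; return x,1-best.fun
E
python3 - <<'E'
from nut import *
np.set_printoptions(precision=4,suppress=True)
s=shot('wrist')
for xy in [(.530,.218),(.458,.22),(.529,.14),(.523,.38)]:
    for hf in [(.024,.038),(.02,.030),(.028,.046)]:
        x,i=fit(s,xy,h=hf[0],af=hf[1]); print(x[:2],np.degrees(x[2]).round(1),i.round(3),hf[1])
E
```

```text
[0.532  0.2179] 54.9 0.932 0.038
[0.5308 0.2142] 2.6 0.587 0.03
[0.5337 0.2194] 51.4 0.738 0.046
[0.4574 0.2199] 36.8 0.927 0.038
[0.4548 0.2163] 32.4 0.581 0.03
[0.459  0.2233] 34.3 0.738 0.046
[0.5311 0.1371] 46.2 0.946 0.038
[0.5293 0.134 ] 34.8 0.6 0.03
[0.5307 0.141 ] 58.0 0.735 0.046
[0.5249 0.3832] 43.4 0.937 0.038
[0.5238 0.3871] 25.4 0.598 0.03
[0.5269 0.3814] 47.6 0.738 0.046
```

```bash
cat > rowz.py <<'E'
E
python3 - <<'E'
from h import *
np.set_printoptions(precision=4,suppress=True)
w=shot('wrist')
T=np.eye(4);T[:3,:3]=R.from_euler('xyz',[3.1397,.0049,-3.1004]).as_matrix();T[:3,3]=[.5032,.2595,.4125]
v={'T':T@np.array(w['hand_eye']),'camera_matrix':w['camera_matrix']}
for a,b in [((241.1,194.6),(254.3,177.0)),((243.6,124.9),(256.5,131)),((166.8,191.2),(204.5,173.8)),((394.1,194.1),(356,177.1))]: print(tri([(w,a),(v,b)]))
go([.532,.218,.10],np.radians(174.9));go([.532,.218,.026],np.radians(174.9))
E
```

```text
[0.5289 0.2195 0.0455]
[0.4595 0.2193 0.022 ]
[0.5296 0.1399 0.0367]
[0.5232 0.3797 0.0408]
GO [-0.0094, -0.0429, 0.1244] [0.11, 0.29, 7.37] rows>=2.1
GO [-0.0091, -0.0431, 0.1984] [0.11, 0.29, 7.37] rows>=3.3
```

servo_tool:
  commands: [-0.009,-0.043,0.05,0,0,7.4,0.054,-0.009,-0.043,0.11,0,0,7.4,0.054,-0.009,-0.043,0.145,0,0,7.4,0.054,-0.009,-0.043,0.175,0,0,7.4,0.054,-0.009,-0.043,0.19,0,0,7.4,0.054,-0.009,-0.043,0.197,0,0,7.4,0.054,-0.009,-0.043,0.198,0,0,7.4,0.054]

```text
time: 16.27
tool_pos: [0.5304, 0.2174, 0.0243]
ee_rot: [3.141, 0.002, 3.052]
wrist_force: [-0.4, -0.1, 0.7]
width: 0.0543
finger_force: 0.0
```

servo_tool:
  commands: [0,0,0,0,0,0,0.02,0,0,0,0,0,0,0.02,0,0,0,0,0,0,0.02,0,0,0,0,0,0,0.02]

```text
time: 16.77
tool_pos: [0.5304, 0.2175, 0.0245]
ee_rot: [3.141, 0.002, 3.052]
wrist_force: [-1.3, 1.4, 4.6]
width: 0.038
finger_force: 29.9
```

```bash
cat >> h.py <<'E'
def slot(i):
    s=[-.130,-.062,.006,.074][i]; return np.array([.662-s*.064,-.103+s*.998])
E
python3 - <<'E'
from h import *
o=obs();print(o['tool_pos'],o['ee_rot'],o['width'],o['finger_force'],o['wrist_force'])
x,y=slot(0); print(x,y)
go([.50,.10,.24],np.radians(165));go([x,y,.24],np.radians(153.7));go([x,y,.165],np.radians(153.7))
E
```

```text
[0.53044154 0.21745442 0.02454841] [3.14071255e+00 1.92547848e-03 3.05200234e+00] 0.03800894983944647 29.85534413717687 [-1.30467167  1.44401217  4.58014314]
0.67032 -0.23274
GO [0.0194, -0.1195, -0.2156] [0.06, 0.11, 9.87] rows>=4.0
GO [-0.18, -0.4357, -0.2155] [0.07, 0.1, 21.17] rows>=8.3
GO [-0.1799, -0.4358, -0.1405] [0.07, 0.1, 21.17] rows>=7.9
```

servo_tool:
  commands: [0,0,-0.05,0,0,0,0.02,0.005,0,-0.11,0,0,0,0.02,0.01,-0.03,-0.17,0,0,0,0.02,0.02,-0.08,-0.2,0,0,5,0.02,0.02,-0.14,-0.215,0,0,10,0.02,0.01,-0.2,-0.215,0,0,15,0.02,-0.03,-0.25,-0.215,0,0,21,0.02,-0.07,-0.3,-0.215,0,0,21.2,0.02,-0.11,-0.35,-0.215,0,0,21.2,0.02,-0.15,-0.39,-0.215,0,0,21.2,0.02]

```text
time: 18.02
tool_pos: [0.6446, -0.1867, 0.2375]
ee_rot: [-3.141, -0.001, 2.681]
wrist_force: [0.2, -0.3, 0.0]
width: 0.0379
finger_force: 29.9
```

```bash
python3 - <<'E'
from h import *
o=obs();print(o['tool_pos'],o['ee_rot'],o['width'],o['finger_force'],o['wrist_force'])
x,y=slot(0)
go([x,y,.22],np.radians(153.7));go([x,y,.164],np.radians(153.7))
s=shot('wrist','w7')
L=[np.array([.6732,.0572,.15]),np.array([.630,.0549,.15]),np.array([.6931,-.2622,.15]),np.array([.6509,-.2613,.15])]
im=s['img'].copy()
for p in L: print(proj(s,p).round()); cv2.circle(im,tuple(int(v) for v in proj(s,p)),4,(0,0,255),1)
cv2.imwrite('pics/w7.png',im)
E
```

```text
[ 0.64459981 -0.18668954  0.23750297] [-3.14137960e+00 -1.35001377e-03  2.68113515e+00] 0.03789687172277979 29.855296360328794 [ 0.23409237 -0.26817851  0.00632652]
GO [-0.0435, -0.0298, 0.0175] [-0.01, -0.08, -0.08] rows>=0.9
GO [-0.0436, -0.0298, 0.0735] [-0.01, -0.08, -0.08] rows>=1.4
[607. 104.]
[589.  46.]
[226. 304.]
[202. 262.]
```

View pics/w7.png

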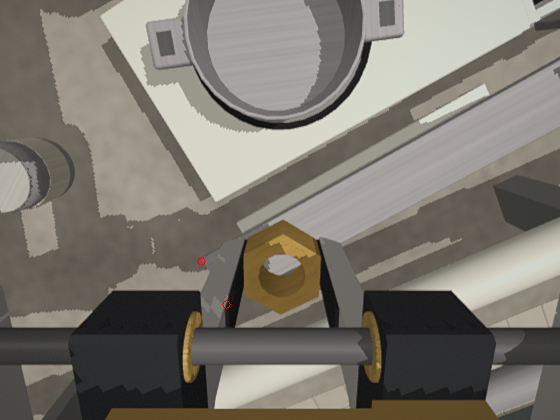

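The nut is held level between the fingers at (283,265). Projected ledge edges run close to the visible steel strip, and I'll check them numerically.

```bash
cat > edge.py <<'E'
from h import *
def lprof(s,c=(.662,-.103),yaw=.064,S=(0,.02,.04,.06,.08,.1,.12),verbose=True):
    g=cv2.GaussianBlur(cv2.cvtColor(s['img'],cv2.COLOR_BGR2GRAY).astype(np.float32),(0,0),.7)
    ux=np.array([np.cos(yaw),np.sin(yaw)]);uy=np.array([-ux[1],ux[0]])
    ts=np.arange(-.034,.0341,.001)
    for k in S:
        P=[proj(s,np.append(np.array(c)+uy*k+ux*t,.15)) for t in ts]
        if not all(2<p[0]<557 and 2<p[1]<417 for p in P): continue
        m=np.array([[p] for p in P],np.float32); v=cv2.remap(g,m[:,:,0],m[:,:,1],1)[:,0]; d=np.gradient(v)
        i=np.argsort(-abs(d))[:8]; print('s=%.3f'%k,sorted((int(round(ts[j]*1e3)),int(d[j])) for j in i))
E
python3 - <<'E'
from edge import *
s=shot('wrist'); lprof(s)
b=shot('top'); lprof(b,S=(-.15,-.1,0,.1,.15))
E
```

```text
s=0.000 [(-27, -12), (-26, -25), (-24, 26), (-23, 24), (19, -7), (27, -12), (28, -21), (29, -13)]
s=0.020 [(-27, -15), (-26, -26), (-24, 28), (-23, 25), (19, -8), (20, -7), (25, -19), (26, -20)]
s=0.040 [(-31, -16), (-30, -24), (-29, -14), (-26, -26), (-24, 28), (-23, 24), (27, -20), (28, -14)]
s=0.060 [(-34, 16), (-29, -22), (-28, -29), (-27, -25), (-26, -25), (-24, 28), (-23, 24), (31, -19)]
s=0.080 [(-34, 14), (-28, -16), (-27, -44), (-26, -43), (-24, 30), (-23, 22), (32, -18), (33, -18)]
s=0.100 [(-27, -16), (-26, -28), (-24, 29), (-23, 23), (-22, 5), (19, -9), (33, -17), (34, -24)]
s=-0.150 [(8, -17), (9, -20), (10, -17), (11, -13), (19, 17), (20, 15), (24, -14), (25, -15)]
s=-0.100 [(-34, 11), (-33, 11), (-32, 12), (-23, -13), (-22, -15), (-7, 13), (-6, 14), (4, -13)]
s=0.000 [(-34, 13), (-33, 11), (-32, 8), (-31, 7), (-22, 4), (-21, 12), (-20, 10), (24, -4)]
s=0.100 [(-34, 14), (-33, 16), (-32, 15), (-26, -16), (-25, -23), (-24, -19), (-23, -11), (-19, 11)]
s=0.150 [(-33, 11), (-32, 12), (-24, -13), (-23, -11), (-20, -12), (-19, -13), (-9, 13), (-8, 13)]
```

```bash
sed -i 's/\.662-s/.6605-s/' h.py; python3 - <<'E'
from h import *
x,y=slot(0)
go([x,y,.19],np.radians(153.7));go([x,y,.1635],np.radians(153.7)); print([slot(i).round(4) for i in range(4)])
E
```

```text
GO [-0.0426, -0.0298, 0.043] [-0.06, -0.42, -0.24] rows>=1.1
GO [-0.0428, -0.0297, 0.0695] [-0.06, -0.42, -0.24] rows>=1.4
[array([ 0.6688, -0.2327]), array([ 0.6645, -0.1649]), array([ 0.6601, -0.097 ]), array([ 0.6558, -0.0291])]
```

servo_tool:
  commands: [-0.043,-0.03,0,0,0,0,0.02,-0.043,-0.03,0.03,0,0,0,0.02,-0.043,-0.03,0.045,0,0,0,0.02,-0.043,-0.03,0.045,0,0,0,0.02,-0.043,-0.03,0.045,0,0,0,0.02]

```text
time: 18.8
tool_pos: [0.6696, -0.2298, 0.1953]
ee_rot: [3.142, 0.002, 2.683]
wrist_force: [0.6, 0.1, -0.9]
width: 0.0382
finger_force: 29.9
```

```bash
python3 - <<'E'
from h import *
x,y=slot(0)
for i in range(3):
    o=obs();print(o['tool_pos'].round(4),o['ee_rot'].round(4),o['width'])
    go([x,y,.1635],np.radians(153.7)); snapshot('wrist')
E
```

```text
[ 0.6696 -0.2298  0.1953] [3.1415e+00 2.4000e-03 2.6831e+00] 0.03823067690651984
GO [-0.0005, -0.003, 0.0318] [0.0, 0.13, 0.03] rows>=0.5
[ 0.6698 -0.2301  0.1957] [3.1415 0.0032 2.6829] 0.038094529992456556
GO [-0.0002, -0.0028, 0.0322] [0.01, 0.18, 0.02] rows>=0.5
[ 0.6699 -0.2303  0.1957] [3.1415 0.0034 2.6827] 0.037860597851190614
GO [-0.0, -0.0027, 0.0322] [0.01, 0.19, 0.01] rows>=0.5
```

servo_tool:
  commands: [0,-0.003,0.015,0,0,0,0.02,0,-0.003,0.026,0,0,0,0.02,0,-0.003,0.031,0,0,0,0.02,0,-0.003,0.032,0,0,0,0.02,0,-0.003,0.033,0,0,0,0.02,0,-0.003,0.033,0,0,0,0.02]

```text
time: 19.7
tool_pos: [0.6676, -0.2334, 0.1624]
ee_rot: [-3.141, 0.001, 2.682]
wrist_force: [-3.7, 1.3, 6.8]
width: 0.0378
finger_force: 29.9
```

servo_tool:
  commands: [0,0,0,0,0,0,0.052,0,0,0,0,0,0,0.052,0,0,-0.03,0,0,0,0.052,0,0,-0.08,0,0,0,0.052,0.05,0.03,-0.11,0,0,0,0.052,0.1,0.08,-0.11,0,0,0,0.052,0.13,0.13,-0.11,0,0,0,0.052,0.14,0.19,-0.11,0,0,0,0.052]

```text
time: 20.7
tool_pos: [0.6246, -0.0036, 0.2702]
ee_rot: [-3.141, -0.0, 2.681]
wrist_force: [0.4, -0.3, -0.1]
width: 0.0518
finger_force: 0.0
```

```bash
python3 - <<'E'
from nut import *
np.set_printoptions(precision=4,suppress=True)
o=obs();print(o['tool_pos'],o['time'])
t=shot('top'); a=shot('scene')
x,i=fit(t,slot(0),z0=.15); print('top',x,np.degrees(x[2]),i)
x,i=fit(a,slot(0),z0=.15); print('scene',x,np.degrees(x[2]),i)
for r in spotter.trace('nut_m1',a): print(r['conf'],r['box'])
go([.4574,.2199,.1],np.radians(156.8));go([.4574,.2199,.0255],np.radians(156.8))
E
```

```text
[ 0.6246 -0.0036  0.2702] 20.7
top [ 0.673 -0.236  0.539] 30.883836050156525 0.9336863338376198
scene [ 0.6691 -0.2375  0.7069] 40.50223487082851 0.9264016309887869
0.51 [160.6, 187.6, 18.5, 18.2]
GO [0.2484, 0.1256, 0.1694] [-0.03, -0.1, -2.84] rows>=5.2
GO [0.2482, 0.1256, 0.2439] [-0.03, -0.1, -2.84] rows>=5.9
```

servo_tool:
  commands: [0.05,0.01,0,0,0,0,0.052,0.1,0.025,0,0,0,0,0.052,0.15,0.05,0,0,0,0,0.052,0.2,0.085,0.03,0,0,-1,0.052,0.24,0.115,0.08,0,0,-2.8,0.052,0.248,0.1256,0.13,0,0,-2.8,0.052,0.248,0.1256,0.165,0,0,-2.8,0.052,0.248,0.1256,0.17,0,0,-2.8,0.052,0.248,0.1256,0.17,0,0,-2.8,0.052]

```text
time: 21.98
tool_pos: [0.4602, 0.2167, 0.1011]
ee_rot: [3.141, 0.001, 2.729]
wrist_force: [0.1, -0.0, -0.2]
width: 0.0524
finger_force: 0.0
```

```bash
python3 - <<'E'
from nut import *
np.set_printoptions(precision=4,suppress=True)
o=obs();print(o['tool_pos'],o['time'])
s=shot('wrist')
x,i=fit(s,(.4574,.2199)); print(x,np.degrees(x[2]),i)
go([x[0],x[1],.0255],np.radians(156.8))
E
```

```text
[0.4602 0.2167 0.1011] 21.975
[0.4578 0.2202 0.5978] 34.25387850973813 0.9522549272742921
GO [0.0042, 0.0015, 0.0766] [0.1, 0.14, -0.42] rows>=1.2
```

servo_tool:
  commands: [0.004,0.002,0.03,0,0,0,0.052,0.004,0.002,0.06,0,0,0,0.052,0.004,0.002,0.073,0,0,0,0.052,0.004,0.002,0.0765,0,0,0,0.052,0.004,0.002,0.0765,0,0,0,0.052,0.004,0.002,0.0765,0,0,0,0.02,0.004,0.002,0.0765,0,0,0,0.02,0.004,0.002,0.0765,0,0,0,0.02,0.004,0.002,0.0765,0,0,0,0.02]

```text
time: 23.15
tool_pos: [0.4572, 0.2212, 0.0249]
ee_rot: [3.14, 0.002, 2.731]
wrist_force: [-0.7, -0.1, 5.9]
width: 0.0376
finger_force: 29.8
```

```bash
python3 - <<'E'
from h import *
o=obs();print(o['tool_pos'],o['width'],o['finger_force'])
x,y=slot(1);go([x,y,.195],np.radians(153.7))
E
```

```text
[0.45715872 0.22118174 0.0249177 ] 0.03761858911031038 29.787507662549615
GO [-0.3445, -0.271, -0.1699] [0.07, 0.09, 2.77] rows>=7.5
```

servo_tool:
  commands: [0,0,-0.05,0,0,0,0.02,0,0,-0.11,0,0,0,0.02,-0.02,-0.035,-0.16,0,0,0,0.02,-0.05,-0.08,-0.2,0,0,0,0.02,-0.08,-0.13,-0.215,0,0,1,0.02,-0.12,-0.175,-0.215,0,0,2,0.02,-0.17,-0.2,-0.215,0,0,2.8,0.02,-0.23,-0.22,-0.215,0,0,2.8,0.02,-0.285,-0.245,-0.215,0,0,2.8,0.02,-0.3445,-0.271,-0.2,0,0,2.8,0.02]

```text
time: 24.4
tool_pos: [0.6628, -0.1637, 0.225]
ee_rot: [3.141, 0.002, 2.682]
wrist_force: [-0.5, 0.6, -0.6]
width: 0.038
finger_force: 29.8
```

servo_tool:
  commands: [0,0,0,0,0,0,0.02,0,0,0.01,0,0,0,0.02,0,0,0.01,0,0,0,0.02]

```text
time: 24.78
tool_pos: [0.6604, -0.1606, 0.2149]
ee_rot: [3.141, -0.001, 2.683]
wrist_force: [0.0, 0.0, -0.4]
width: 0.038
finger_force: 29.8
```

```bash
python3 - <<'E'
from edge import *
o=obs();print(o['tool_pos'],o['width'],o['finger_force'])
x,y=slot(1);go([x,y,.1625],np.radians(153.7)); s=shot('wrist'); lprof(s,S=(0,.05,.1))
E
```

```text
[ 0.66036611 -0.16061695  0.21486576] 0.03800864159877357 29.784870017319918
GO [-0.0056, -0.002, 0.0524] [0.01, -0.04, 0.05] rows>=0.8
s=0.000 [(-31, 23), (-30, 14), (-26, -25), (-25, -14), (-24, 24), (-23, 28), (29, -18), (30, -17)]
s=0.050 [(-31, 32), (-30, 30), (-27, -23), (-26, -50), (-25, -25), (-24, 24), (-23, 26), (29, -19)]
s=0.100 [(-27, -6), (-26, -26), (-25, -10), (-24, 28), (-23, 25), (-22, 5), (19, -9), (20, -6)]
```

servo_tool:
  commands: [-0.005,-0.002,0.02,0,0,0,0.02,-0.005,-0.002,0.04,0,0,0,0.02,-0.005,-0.002,0.049,0,0,0,0.02,-0.005,-0.002,0.051,0,0,0,0.02,-0.005,-0.002,0.053,0,0,0,0.02,-0.005,-0.002,0.053,0,0,0,0.02]

```text
time: 25.58
tool_pos: [0.6652, -0.1661, 0.163]
ee_rot: [3.141, 0.002, 2.682]
wrist_force: [-0.7, 0.6, 1.2]
width: 0.038
finger_force: 29.8
```

servo_tool:
  commands: [0,0,0.002,0,0,0,0.02,0,0,0.002,0,0,0,0.02,0,0,0.002,0,0,0,0.05,0,0,0.001,0,0,0,0.05,0,0,-0.03,0,0,0,0.05,0,0,-0.08,0,0,0,0.05,0.06,0.02,-0.11,0,0,0,0.05,0.12,0.06,-0.11,0,0,0,0.05,0.16,0.1,-0.11,0,0,0,0.05,0.16,0.1,-0.11,0,0,0,0.05]

```text
time: 26.82
tool_pos: [0.5646, -0.0025, 0.2724]
ee_rot: [3.141, 0.001, 2.686]
wrist_force: [-0.5, -0.4, -0.1]
width: 0.0497
finger_force: 0.0
```

```bash
python3 - <<'E'
from nut import *
np.set_printoptions(precision=4,suppress=True)
o=obs();print(o['tool_pos'],o['time'])
t=shot('top'); a=shot('scene')
for k in (0,1):
  for n,c in(('top',t),('scene',a)):
    x,i=fit(c,slot(k),z0=.15); print(n,x,np.degrees(x[2]),i)
go([.531,.137,.1],np.radians(166.2))
E
```

```text
[ 0.5646 -0.0025  0.2724] 26.825
top [ 0.673  -0.236   0.5386] 30.857388888724124 0.9396617015905074
scene [ 0.6684 -0.2373  0.6196] 35.50058926080435 0.9335196646037133
top [ 0.6703 -0.1684  0.5538] 31.732151685043647 0.9352258064516129
scene [ 0.6649 -0.1701  0.5854] 33.543671012697445 0.9456935975609756
GO [0.0938, 0.1119, 0.1717] [-0.03, 0.03, -12.42] rows>=3.6
```

Two nuts are placed squarely. Nut C next.

servo_tool:
  commands: [0.05,0.04,0,0,0,-6,0.05,0.08,0.08,0.03,0,0,-12.4,0.05,0.094,0.112,0.08,0,0,-12.4,0.05,0.094,0.112,0.13,0,0,-12.4,0.05,0.094,0.112,0.165,0,0,-12.4,0.05,0.094,0.112,0.165,0,0,-12.4,0.05]

```text
time: 27.68
tool_pos: [0.5295, 0.1348, 0.1024]
ee_rot: [-3.137, -0.008, 2.897]
wrist_force: [0.5, 0.2, 0.3]
width: 0.05
finger_force: 0.0
```

```bash
python3 - <<'E'
from nut import *
np.set_printoptions(precision=4,suppress=True)
o=obs();print(o['tool_pos'],o['time'])
s=shot('wrist')
x,i=fit(s,(.531,.137)); print(x,np.degrees(x[2]),i)
go([x[0],x[1],.0255],np.radians(30+90)+x[2])
E
```

```text
[0.5295 0.1348 0.1024] 27.675
[0.5313 0.1371 0.8231] 47.16023740848847 0.9531874904386214
GO [0.0002, 0.002, 0.0798] [-0.11, -0.18, -1.19] rows>=1.3
```

servo_tool:
  commands: [-0.001,0.002,0.02,0,0,-1.2,0.05,-0.001,0.002,0.05,0,0,-1.2,0.05,-0.001,0.002,0.07,0,0,-1.2,0.05,-0.001,0.002,0.078,0,0,-1.2,0.05,-0.001,0.002,0.078,0,0,-1.2,0.05,-0.001,0.002,0.078,0,0,-1.2,0.02,-0.001,0.002,0.078,0,0,-1.2,0.02,-0.001,0.002,0.078,0,0,-1.2,0.02,-0.001,0.002,0.078,0,0,-1.2,0.02]

```text
time: 28.85
tool_pos: [0.5339, 0.1382, 0.0304]
ee_rot: [3.141, 0.003, 2.919]
wrist_force: [-0.4, -0.5, 6.4]
width: 0.038
finger_force: 30.0
```

```bash
python3 - <<'E'
from h import *
o=obs();print(o['tool_pos'],o['width'],o['finger_force'])
x,y=slot(2);go([x,y,.195],np.radians(153.7));go([.55,-.03,.195],np.radians(153.7))
E
```

```text
[0.53391397 0.13818184 0.0303669 ] 0.0379744249191359 30.001328587532043
GO [-0.1754, -0.2015, -0.1642] [0.05, 0.16, 13.57] rows>=5.0
GO [-0.0532, -0.1604, -0.1646] [0.05, 0.16, 13.57] rows>=3.8
```

servo_tool:
  commands: [0,0,-0.05,0,0,0,0.02,0,0,-0.11,0,0,0,0.02,0,-0.03,-0.16,0,0,3,0.02,-0.01,-0.08,-0.2,0,0,8,0.02,-0.03,-0.13,-0.21,0,0,13.6,0.02,-0.06,-0.165,-0.21,0,0,13.6,0.02,-0.12,-0.185,-0.21,0,0,13.6,0.02,-0.175,-0.2015,-0.2,0,0,13.6,0.02,-0.176,-0.2015,-0.18,0,0,13.6,0.02,-0.176,-0.2015,-0.18,0,0,13.6,0.02]

```text
time: 30.1
tool_pos: [0.6589, -0.097, 0.2042]
ee_rot: [-3.14, -0.008, 2.682]
wrist_force: [-0.0, -0.8, 0.3]
width: 0.0378
finger_force: 30.0
```

```bash
python3 - <<'E'
from h import *
o=obs();print(o['tool_pos'],o['width'],o['finger_force'])
x,y=slot(2);go([x+.0015,y-.001,.1685],np.radians(153.7))
E
```

```text
[ 0.65894221 -0.0969624   0.20422519] 0.03780192890649772 29.99982476234436
GO [-0.0031, 0.0003, 0.0357] [-0.08, -0.46, -0.06] rows>=0.6
```

servo_tool:
  commands: [-0.003,0,0.015,0,0,0,0.02,-0.003,0,0.027,0,0,0,0.02,-0.003,0,0.033,0,0,0,0.02,-0.003,0,0.035,0,0,0,0.02,-0.003,0,0.036,0,0,0,0.02,-0.003,0,0.036,0,0,0,0.02]

```text
time: 30.85
tool_pos: [0.6629, -0.0984, 0.1733]
ee_rot: [3.141, 0.001, 2.682]
wrist_force: [0.0, -0.1, -1.1]
width: 0.0379
finger_force: 30.0
```

servo_tool:
  commands: [0,0,0.002,0,0,0,0.02,0,0,0.004,0,0,0,0.02,0,0,0.005,0,0,0,0.02,0,0,0.005,0,0,0,0.02]

```text
time: 31.35
tool_pos: [0.6627, -0.0984, 0.1684]
ee_rot: [-3.142, 0.001, 2.682]
wrist_force: [-0.9, 0.3, 1.5]
width: 0.0379
finger_force: 30.0
```

servo_tool:
  commands: [0,0,0.001,0,0,0,0.02,0,0,0.002,0,0,0,0.02,0,0,0.002,0,0,0,0.05,0,0,0.001,0,0,0,0.05,0,0,-0.03,0,0,0,0.05,0,0,-0.08,0,0,0,0.05,0.06,0.02,-0.1,0,0,0,0.048,0.12,0.06,-0.1,0,0,0,0.048,0.15,0.12,-0.1,0,0,0,0.048,0.15,0.16,-0.1,0,0,0,0.048]

```text
time: 32.6
tool_pos: [0.5982, 0.1134, 0.2686]
ee_rot: [3.141, 0.001, 2.682]
wrist_force: [0.9, -1.0, -0.0]
width: 0.048
finger_force: 0.0
```

```bash
python3 - <<'E'
from nut import *
np.set_printoptions(precision=4,suppress=True)
o=obs();print(o['tool_pos'],o['time'])
t=shot('top'); a=shot('scene')
for k in (0,1,2):
  for n,c in(('top',t),('scene',a)):
    x,i=fit(c,slot(k),z0=.15); print(n,x,np.degrees(x[2]),i)
go([.525,.383,.1],np.radians(163.4))
E
```

```text
[0.5982 0.1134 0.2686] 32.6
top [ 0.673  -0.236   0.5386] 30.857388888724124 0.9396617015905074
scene [ 0.6684 -0.2373  0.6239] 35.74509180121033 0.9398315282791817
top [ 0.6703 -0.1684  0.5538] 31.732151685043647 0.9352258064516129
scene [ 0.6655 -0.1694  0.5838] 33.45002839855387 0.9330519854210627
top [ 0.6639 -0.0989  0.615 ] 35.234273471997035 0.9302203567681008
scene [ 0.6599 -0.0998  0.6094] 34.91850869148079 0.9368905243790249
GO [0.1831, 0.2069, 0.1672] [0.08, -0.09, -9.35] rows>=5.2
```

servo_tool:
  commands: [0.05,0,-0.01,0,0,0,0.048,0.09,0.04,-0.01,0,0,-3,0.048,0.12,0.09,-0.01,0,0,-6,0.048,0.15,0.14,-0.01,0,0,-9.3,0.048,0.175,0.19,0.04,0,0,-9.3,0.048,0.183,0.207,0.1,0,0,-9.3,0.048,0.183,0.207,0.15,0,0,-9.3,0.048,0.183,0.207,0.155,0,0,-9.3,0.048,0.183,0.207,0.155,0,0,-9.3,0.048]

```text
time: 33.83
tool_pos: [0.5282, 0.3778, 0.1143]
ee_rot: [3.141, 0.001, 2.843]
wrist_force: [0.1, -0.0, 0.8]
width: 0.0479
finger_force: 0.0
```

```bash
python3 - <<'E'
from nut import *
np.set_printoptions(precision=4,suppress=True)
o=obs();print(o['tool_pos'],o['time'])
s=shot('wrist','w8')
x,i=fit(s,(.525,.383)); print(x,np.degrees(x[2]),i)
go([x[0],x[1],.0255],np.radians(30+90)+x[2])
H=np.array([.604,.263,.056])
# tray end wall: gray profile along +y from nut at floor-top height .052 and floor .012
g=cv2.cvtColor(s['img'],cv2.COLOR_BGR2GRAY)
for z in(.012,.052):
  print(z,[(round(y,3),int(g[int(p[1]),int(p[0])])) for y in np.arange(.405,.445,.003) for p in [proj(s,[x[0]-.03,y,z])] if 0<=p[0]<560 and 0<=p[1]<420])
E
```

```text
[0.5282 0.3778 0.1143] 33.825
[0.5252 0.3825 0.8052] 46.136059867049795 0.9497873149402343
GO [0.0053, 0.0025, 0.0907] [0.2, 0.22, -3.23] rows>=1.5
0.012 [(np.float64(0.405), 24), (np.float64(0.408), 23), (np.float64(0.411), 21), (np.float64(0.414), 25), (np.float64(0.417), 22), (np.float64(0.42), 23), (np.float64(0.423), 24), (np.float64(0.426), 160), (np.float64(0.429), 119), (np.float64(0.432), 120), (np.float64(0.435), 219), (np.float64(0.438), 219), (np.float64(0.441), 219), (np.float64(0.444), 219)]
0.052 [(np.float64(0.405), 22), (np.float64(0.408), 25), (np.float64(0.411), 23), (np.float64(0.414), 24), (np.float64(0.417), 22), (np.float64(0.42), 23), (np.float64(0.423), 161), (np.float64(0.426), 112), (np.float64(0.429), 223), (np.float64(0.432), 219), (np.float64(0.435), 219), (np.float64(0.438), 219), (np.float64(0.441), 120), (np.float64(0.444), 100)]
```

servo_tool:
  commands: [0.004,0.002,0.02,0,0,-3.2,0.048,0.004,0.002,0.05,0,0,-3.2,0.048,0.004,0.002,0.05,0,0,-3.2,0.048]

```text
time: 34.25
tool_pos: [0.5244, 0.3808, 0.064]
ee_rot: [3.141, 0.001, 2.899]
wrist_force: [-0.3, 0.2, -0.2]
width: 0.0482
finger_force: 0.0
```

```bash
python3 - <<'E'
from h import *
o=obs();print(o['tool_pos'],o['time']);go([.5252,.3825,.0255],np.radians(120+46))
E
```

```text
[0.52435438 0.38084527 0.06395197] 34.25
GO [-0.0004, 0.0018, 0.0385] [0.01, 0.03, 0.12] rows>=0.6
```

servo_tool:
  commands: [0,0.001,0.015,0,0,0,0.048,0,0.001,0.03,0,0,0,0.048,0,0.001,0.037,0,0,0,0.048,0,0.001,0.038,0,0,0,0.048,0,0.001,0.038,0,0,0,0.02,0,0.001,0.038,0,0,0,0.02,0,0.001,0.038,0,0,0,0.02,0,0.001,0.038,0,0,0,0.02]

```text
time: 35.25
tool_pos: [0.5243, 0.3824, 0.0252]
ee_rot: [3.141, 0.001, 2.9]
wrist_force: [0.4, 0.8, 1.0]
width: 0.0374
finger_force: 29.9
```

```bash
python3 - <<'E'
from h import *
o=obs();print(o['tool_pos'],o['width'],o['finger_force'])
x,y=slot(3);go([x,y,.22],np.radians(153.7));go([.53,.03,.22],np.radians(153.7))
E
```

```text
[0.5243107  0.38242628 0.02520004] 0.037392239541748355 29.932378828525543
GO [-0.2262, -0.3681, -0.1948] [0.03, 0.03, 12.47] rows>=7.6
GO [-0.0899, -0.3408, -0.1949] [0.03, 0.03, 12.47] rows>=6.4
```

servo_tool:
  commands: [0,0,-0.05,0,0,0,0.02,0,0,-0.11,0,0,0,0.02,-0.005,-0.04,-0.16,0,0,0,0.02,-0.015,-0.09,-0.2,0,0,2,0.02,-0.027,-0.145,-0.22,0,0,4,0.02,-0.04,-0.2,-0.22,0,0,6,0.02,-0.052,-0.255,-0.22,0,0,8,0.02,-0.065,-0.31,-0.22,0,0,10,0.02,-0.078,-0.36,-0.22,0,0,12.5,0.02,-0.09,-0.38,-0.22,0,0,12.5,0.02]

```text
time: 36.5
tool_pos: [0.5201, -0.0109, 0.245]
ee_rot: [-3.141, 0.0, 2.678]
wrist_force: [-0.1, 0.7, -1.8]
width: 0.0372
finger_force: 29.9
```

```bash
python3 - <<'E'
from h import *
o=obs();print(o['tool_pos'],o['width'],o['finger_force'])
x,y=slot(3);go([x,y,.2],np.radians(153.7))
E
```

```text
[ 0.5200608  -0.01086742  0.24499297] 0.037247062407409555 29.932439625263214
GO [-0.1296, 0.0443, 0.045] [-0.03, 0.03, -0.23] rows>=2.3
```

servo_tool:
  commands: [-0.05,0.017,0,0,0,0,0.02,-0.1,0.034,0,0,0,0,0.02,-0.13,0.044,0.01,0,0,0,0.02,-0.13,0.044,0.04,0,0,0,0.02,-0.13,0.044,0.045,0,0,0,0.02,-0.13,0.044,0.045,0,0,0,0.02]

```text
time: 37.25
tool_pos: [0.6562, -0.0263, 0.1999]
ee_rot: [-3.141, -0.001, 2.682]
wrist_force: [-0.4, 0.3, -1.5]
width: 0.0379
finger_force: 29.9
```

```bash
python3 - <<'E'
from h import *
o=obs();print(o['tool_pos'],o['width'],o['finger_force'])
x,y=slot(3);go([x,y,.1632],np.radians(153.7))
E
```

```text
[ 0.65623211 -0.0263474   0.19991856] 0.03793623257564072 29.931820929050446
GO [-0.0008, -0.0027, 0.0367] [-0.01, -0.03, -0.03] rows>=0.6
```

servo_tool:
  commands: [-0.001,-0.002,0.015,0,0,0,0.02,-0.001,-0.002,0.028,0,0,0,0.02,-0.001,-0.002,0.034,0,0,0,0.02,-0.001,-0.002,0.036,0,0,0,0.02,-0.001,-0.002,0.037,0,0,0,0.02,-0.001,-0.002,0.037,0,0,0,0.02]

```text
time: 38.0
tool_pos: [0.6569, -0.0287, 0.1632]
ee_rot: [3.141, 0.001, 2.682]
wrist_force: [0.0, 0.5, -1.2]
width: 0.0381
finger_force: 29.9
```

servo_tool:
  commands: [0,0,0.001,0,0,0,0.02,0,0,0.002,0,0,0,0.02,0,0,0.002,0,0,0,0.02]

```text
time: 38.38
tool_pos: [0.657, -0.0287, 0.1632]
ee_rot: [3.141, 0.002, 2.682]
wrist_force: [-2.1, 0.2, 6.1]
width: 0.0378
finger_force: 29.9
```

servo_tool:
  commands: [0,0,0,0,0,0,0.05,0,0,0,0,0,0,0.05,0,0,-0.03,0,0,0,0.05,0,0,-0.09,0,0,0,0.05,0.04,-0.02,-0.14,0,0,0,0.05,0.09,-0.04,-0.2,0,0,0,0.05,0.13,-0.04,-0.22,0,0,0,0.05,0.13,-0.04,-0.22,0,0,0,0.05]

```text
time: 39.38
tool_pos: [0.5211, -0.0062, 0.3865]
ee_rot: [3.138, 0.01, 2.683]
wrist_force: [0.1, -0.1, 0.3]
width: 0.0502
finger_force: 0.0
```

```bash
python3 - <<'E'
from nut import *
np.set_printoptions(precision=4,suppress=True)
o=obs();print(o['tool_pos'],o['time'])
t=shot('top'); a=shot('scene');w=shot('wrist')
for k in range(4):
  for n,c in(('top',t),('scene',a)):
    x,i=fit(c,slot(k),z0=.15); print(n,x,np.degrees(x[2]),i)
b=cv2.resize(a['img'][130:330,150:430],(400,286),interpolation=2); c=cv2.resize(t['img'][120:280,100:380],(400,229))
c=cv2.copyMakeBorder(c,0,57,0,0,0)
cv2.imwrite('pics/c9.png',np.vstack([np.hstack([b,c])]))
for n,c in(('top',t),('scene',a)):
  for r in spotter.trace('basin',c)[:1]: print(n,r['conf'],r['box'],cen(r['region']))
E
```

```text
[ 0.5211 -0.0062  0.3865] 39.375
top [ 0.6726 -0.2359  0.5674] 32.512073662215165 0.9365079365079365
scene [ 0.668  -0.2378  0.6058] 34.711552156578755 0.941071073063906
top [ 0.6703 -0.1684  0.5538] 31.732151685043647 0.9352258064516129
scene [ 0.6648 -0.17    0.5819] 33.341544665864 0.9431753822918634
top [ 0.6601 -0.097   0.    ] 0.0 0.0
scene [ 0.66   -0.1001  0.6373] 36.515132962024204 0.9382510630430764
top [ 0.6558 -0.0291  0.    ] 0.0 0.0
scene [ 0.6573 -0.032   0.6306] 36.12882055271023 0.937721160651097
top 0.57 [304.6, 194.9, 69.4, 57.2] [336.425  223.1032]
scene 0.71 [221.4, 167.3, 58.9, 43.7] [249.1499 189.6101]
```

View pics/c9.png

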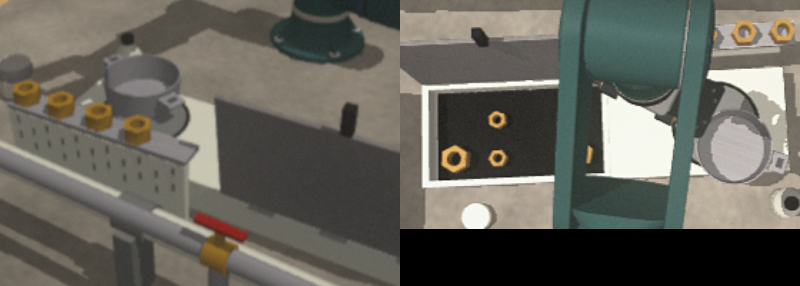

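All four nuts are on the ledge, standing square. The basin has been knocked off its pad towards -x/-y: its rim is now near (336,220) in the top view. I'll fit its pose.

```bash
cat > bfit.py <<'E'
from h import *
from scipy.optimize import minimize
def model(s,p,shape,up=2):
    x,y,a=p; I=np.zeros((shape[0]*up,shape[1]*up),np.uint8)
    Rz=np.array([[np.cos(a),-np.sin(a)],[np.sin(a),np.cos(a)]])
    def poly(P): 
        Q=np.array([proj(s,[*(Rz@q[:2]+[x,y]),.06+q[2]]) for q in P])
        cv2.fillConvexPoly(I,cv2.convexHull(((Q+.5)*up).astype(np.float32)).round().astype(np.int32),1)
    t=np.linspace(0,2*np.pi,49)
    poly([[r*np.cos(k),r*np.sin(k),z] for k in t for r,z in((.07,.055),(RB,0.))])
    for sg in(1,-1): poly([[u,sg*v,z] for u in(-.018,.018) for v in(.065,.102) for z in(.038,.046)])
    return I.astype(bool)
RB=.058
def bfit(views,x0,yaws):
    Ms=[cv2.resize(r.astype(np.uint8),None,fx=2,fy=2)>0 for s,r in views]
    def cost(p):
        c=0
        for (s,r),M in zip(views,Ms):
            I=model(s,p,r.shape); c+=1-(I&M).sum()/(I|M).sum()
        return c/len(views)
    b=min((minimize(cost,[*x0,a],method='Nelder-Mead',options=dict(maxfev=150,initial_simplex=[[*x0,a],[x0[0]+.01,x0[1],a],[x0[0],x0[1]+.01,a],[*x0,a+.25]])) for a in yaws),key=lambda r:r.fun)
    return b.x,1-b.fun
E
python3 - <<'E'
from bfit import *
np.set_printoptions(precision=4,suppress=True)
w=shot('wrist','w10');a=shot('scene');t=shot('top')
print(onz(t,(335.8,220),.115),'lug-',onz(t,(364.6,234),.106))
V=[]
for n,s in(('w',w),('a',a)):
    for r in spotter.trace('basin',s)[:2]: print(n,r['conf'],r['box'],cen(r['region']))
    V.append((s,spotter.trace('basin',s)[0]['region']))
x0=onz(t,(335.8,220),.115)[:2]
for v in([V[0]],[V[1]],V): print(bfit(v,x0,(-.9,-.5,-.1)))
E
```

```text
[ 0.4763 -0.1603  0.115 ] lug- [ 0.4405 -0.2358  0.106 ]
w 0.61 [86.4, 134.1, 155.6, 105.7] [162.711  185.2104]
w 0.27 [223.6, 212.5, 158.4, 114.0] [294.0336 269.9986]
a 0.75 [221.9, 168.3, 58.0, 45.1] [248.8261 190.1692]
(array([ 0.4681, -0.1518, -0.3292]), np.float64(0.9591243216011358))
(array([ 0.4748, -0.153 , -0.3793]), np.float64(0.9459582715767871))
(array([ 0.4692, -0.1522, -0.3351]), np.float64(0.9321234513265637))
```

View pics/w10.png

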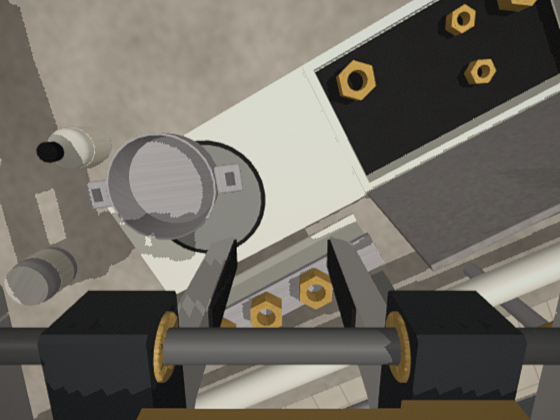

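The wrist view shows the basin upright at about (163,185), partly off the pad, with its lugs at (231,178) on the +y side and (96,193) near the bottle. I'll use the +y lug.

```bash
python3 - <<'E'
from h import *
w=shot('wrist'); print(onz(w,(231,178),.106),onz(w,(96,193),.106))
go([.497,-.071,.17],1.236)
E
```

```text
[ 0.49851275 -0.06861392  0.106     ] [ 0.43750993 -0.23705457  0.106     ]
GO [-0.0056, -0.0687, 0.2105] [-0.04, -0.01, 82.84] rows>=7.7
```

servo_tool:
  commands: [0,-0.01,0,0,0,10,0.06,0,-0.02,0,0,0,20,0.06,0,-0.03,0,0,0,30,0.06,0,-0.04,0.02,0,0,40,0.06,-0.002,-0.05,0.05,0,0,50,0.06,-0.004,-0.06,0.1,0,0,60,0.06,-0.005,-0.068,0.14,0,0,70,0.06,-0.0056,-0.068,0.18,0,0,80,0.06,-0.0056,-0.068,0.21,0,0,83,0.06,-0.0056,-0.068,0.21,0,0,83,0.06]

```text
time: 41.28
tool_pos: [0.4955, -0.0699, 0.1681]
ee_rot: [-3.136, 0.001, 1.234]
wrist_force: [-0.9, 1.4, 0.4]
width: 0.06
finger_force: 0.0
```

```bash
python3 - <<'E'
from bfit import *
np.set_printoptions(precision=4,suppress=True)
o=obs();print(o['tool_pos'],o['ee_rot'])
a=shot('scene');w=shot('wrist')
r=spotter.trace('basin',a)[0]; x,i=bfit([(a,r['region'])],(.469,-.152),(-.34,)); print(x,i)
# lug in wrist image: predicted outline & its check by spotter region
c=[.469,-.152];u=np.array([.335,.942])
for d in(.07,.086,.102): print(proj(w,[*(np.array(c)+u*d),.106]).round())
for q in spotter.trace('basin',w)[:1]:
    reg=q['region']; print(q['conf'],q['box'])
    for v in range(60,420,15):
        h=np.flatnonzero(reg[v]); 
        if len(h): print(v,h[0],h[-1],end=' | ')
print(); go([.497,-.070,.100],1.23)
E
```

```text
[ 0.4955 -0.0699  0.1681] [-3.1356  0.0006  1.2339]
[ 0.4747 -0.1524 -0.3754] 0.8886605001712915
[285. 244.]
[286. 223.]
[286. 201.]
0.78 [202.4, 201.2, 165.9, 208.9]
210 260 308 | 225 260 309 | 240 251 315 | 255 230 334 | 270 228 336 | 285 223 340 | 300 218 346 | 315 212 351 | 375 206 362 | 390 220 349 | 405 246 323 | 
GO [0.0001, -0.0018, 0.073] [0.22, -0.02, 0.22] rows>=1.2
```

servo_tool:
  commands: [0,-0.001,0.03,0,0,0,0.06,0,-0.001,0.06,0,0,0,0.06,0,-0.001,0.07,0,0,0,0.06,0,-0.001,0.071,0,0,0,0.02,0,-0.001,0.071,0,0,0,0.02,0,-0.001,0.071,0,0,0,0.02,0,-0.001,0.071,0,0,0,0.02]

```text
time: 42.35
tool_pos: [0.4975, -0.0703, 0.1015]
ee_rot: [3.138, -0.0, 1.234]
wrist_force: [-0.1, 0.6, 3.8]
width: 0.0354
finger_force: 30.0
```

```bash
python3 - <<'E'
from h import *
o=obs();p=o['tool_pos'];print(p,o['width'],o['wrist_force'])
go(p+np.array([.0475,.025,0]),o['ee_rot'][2])
E
```

```text
[ 0.49753906 -0.07025705  0.10146341] 0.03539653912371876 [-0.14591567  0.59516354  3.82050061]
GO [0.0393, 0.0366, 0.0001] [0.21, -0.02, -0.0] rows>=0.9
```

servo_tool:
  commands: [0.007,0.0065,0,0,0,0,0.02,0.014,0.013,0,0,0,0,0.02,0.021,0.0195,0,0,0,0,0.02,0.028,0.026,0,0,0,0,0.02,0.035,0.0325,0,0,0,0,0.02,0.039,0.0365,0,0,0,0,0.02,0.039,0.0365,0,0,0,0,0.02,0.039,0.0365,0,0,0,0,0.02]

```text
time: 43.35
tool_pos: [0.5437, -0.0461, 0.1009]
ee_rot: [3.141, 0.002, 1.233]
wrist_force: [-3.3, -2.5, 6.7]
width: 0.0354
finger_force: 30.0
```

```bash
python3 - <<'E'
from bfit import *
np.set_printoptions(precision=4,suppress=True)
o=obs();p=o['tool_pos'];print(p,o['width'],o['wrist_force'])
w=shot('wrist');a=shot('scene')
r=spotter.trace('basin',a)[0];print(r['conf'],r['box']);print(bfit([(a,r['region'])],(.517,-.127),(-.34,)))
E
```

```text
[ 0.5437 -0.0461  0.1009] 0.0354173173095912 [-3.3495 -2.5157  6.741 ]
0.59 [217.9, 178.8, 61.0, 42.3]
(array([ 0.5157, -0.1311, -0.3381]), np.float64(0.4094707520891365))
```

servo_tool:
  commands: [0,0,0,0,0,0,0.056,0,0,0,0,0,0,0.056,0,0,-0.04,0,0,0,0.056,0,0,-0.1,0,0,0,0.056,0,-0.03,-0.16,0,0,0,0.05,0.02,-0.06,-0.22,0,0,-10,0.05,0.06,-0.06,-0.27,0,0,-20,0.05,0.11,-0.06,-0.28,0,0,-30,0.045,0.16,-0.06,-0.28,0,0,-40,0.04,0.2,-0.06,-0.28,0,0,-50,0.04]

```text
time: 44.75
tool_pos: [0.5538, 0.1657, 0.3794]
ee_rot: [3.142, -0.0, 2.113]
wrist_force: [1.0, -0.1, -0.1]
width: 0.0403
finger_force: 0.0
```

```bash
python3 - <<'E'
from bfit import *
np.set_printoptions(precision=4,suppress=True)
o=obs();print(o['tool_pos'],o['ee_rot'])
a=shot('scene','s11');t=shot('top')
r=spotter.trace('basin',a)[0];print(r['conf'],r['box']);print(bfit([(a,r['region'])],(.517,-.127),(-.34,)))
r=spotter.trace('basin',t)[0];print(r['conf'],r['box']);print(bfit([(t,r['region'])],(.517,-.127),(-.34,)))
# pull tip in scene: dark blob
g=cv2.cvtColor(a['img'],cv2.COLOR_BGR2GRAY)[180:260,360:430]; n,l,st,c=cv2.connectedComponentsWithStats((g<32).astype(np.uint8))
print([(s[:5]+[360,180,0,0,0],k+[360,180]) for s,k in zip(st[1:],c[1:]) if s[4]>40])
go([.58,.264,.37],3.18)
E
```

```text
[0.5538 0.1657 0.3794] [ 3.1415 -0.0004  2.1132]
0.61 [218.3, 178.6, 57.8, 43.7]
(array([ 0.5135, -0.1314, -0.3466]), np.float64(0.7663521338194296))
0.67 [416.3, 197.6, 31.6, 23.7]
(array([ 0.517, -0.127, -0.34 ]), np.float64(0.0))
[]
GO [0.0725, 0.0741, 0.0086] [-0.1, -0.08, -61.54] rows>=5.8
```

servo_tool:
  commands: [0.012,0.012,0,0,0,-10,0.04,0.024,0.024,0,0,0,-20,0.04,0.036,0.036,0,0,0,-30,0.04,0.048,0.048,0,0,0,-40,0.04,0.06,0.06,0.005,0,0,-50,0.04,0.072,0.074,0.008,0,0,-61.5,0.04,0.072,0.074,0.008,0,0,-61.5,0.04,0.072,0.074,0.008,0,0,-61.5,0.04]

```text
time: 45.95
tool_pos: [0.5801, 0.2617, 0.3722]
ee_rot: [-3.141, 0.0, -3.108]
wrist_force: [-0.2, -0.2, 0.2]
width: 0.0398
finger_force: 0.0
```

```bash
python3 - <<'E'
from bfit import *
np.set_printoptions(precision=4,suppress=True)
o=obs();print(o['tool_pos'],o['ee_rot'])
w=shot('wrist','w12');a=shot('scene');t=shot('top')
H=np.array([.604,.263,.056]);u=np.array([np.cos(.039),np.sin(.039),0])
for n,s in(('w',w),('a',a),('t',t)):
    g=cv2.cvtColor(s['img'],cv2.COLOR_BGR2GRAY)
    ctr=None
    for ang in(1.5,1.6,1.65,1.7,1.75,1.8,1.9):
        P=[H-u*r*np.cos(ang)+np.array([0,0,r*np.sin(ang)]) for r in(.203,.213,.223,.233,.24,.25)]
        q=[proj(s,p) for p in P]
        print(n,ang,[int(g[int(k[1]),int(k[0])]) if 0<=k[1]<420 and 0<=k[0]<560 else None for k in q],q[4].round())
r=spotter.trace('basin',t)[0];print(r['conf'],r['box']);print(bfit([(t,r['region'])],(.517,-.127),(-.34,)))
E
```

```text
[0.5801 0.2617 0.3722] [-3.1412  0.0003 -3.1083]
w 1.5 [94, 93, 93, 91, 94, 96] [282. 228.]
w 1.6 [92, 89, 71, 21, 22, 20] [282. 258.]
w 1.65 [24, 19, 20, 19, 24, 32] [282. 272.]
w 1.7 [16, 17, 16, 29, 30, 110] [282. 285.]
w 1.75 [20, 33, 29, 37, 96, 91] [282. 297.]
w 1.8 [32, 29, 144, 92, 131, 197] [282. 309.]
w 1.9 [146, 92, 160, 210, 61, 81] [282. 328.]
a 1.5 [56, 97, 138, 133, 135, 134] [403. 190.]
a 1.6 [35, 41, 44, 135, 134, 135] [399. 197.]
a 1.65 [33, 38, 37, 46, 130, 135] [397. 201.]
a 1.7 [35, 37, 35, 40, 43, 127] [394. 205.]
a 1.75 [39, 33, 37, 36, 38, 43] [392. 210.]
a 1.8 [62, 49, 54, 36, 55, 70] [390. 214.]
a 1.9 [62, 62, 60, 63, 62, 77] [384. 225.]
t 1.5 [89, 89, 100, 94, 104, 88] [153. 164.]
t 1.6 [46, 37, 39, 43, 41, 40] [153. 153.]
t 1.65 [38, 43, 39, 43, 40, 44] [153. 148.]
t 1.7 [39, 44, 45, 46, 44, 48] [153. 143.]
t 1.75 [46, 40, 46, 43, 46, 46] [153. 138.]
t 1.8 [48, 43, 47, 49, 47, 51] [154. 133.]
t 1.9 [49, 49, 49, 50, 63, 104] [155. 124.]
0.21 [102.5, 142.6, 140.5, 35.7]
(array([ 0.517, -0.127, -0.34 ]), np.float64(0.0))
```

```bash
python3 - <<'E'
from h import *
go([.632,.264,.32],3.18)
go([.632,.264,.271],3.18)
E
```

```text
GO [-0.0519, -0.0001, 0.0525] [0.0, 0.05, -0.16] rows>=1.2
GO [-0.0518, -0.0001, 0.1015] [0.0, 0.05, -0.16] rows>=1.8
```

servo_tool:
  commands: [-0.052,0,0.02,0,0,0,0.04,-0.052,0,0.05,0,0,0,0.04,-0.052,0,0.08,0,0,0,0.04,-0.052,0,0.1,0,0,0,0.04,-0.052,0,0.101,0,0,0,0.04,-0.052,0,0.101,0,0,0,0,-0.052,0,0.101,0,0,0,0,-0.052,0,0.101,0,0,0,0,-0.052,0,0.101,0,0,0,0]

```text
time: 47.28
tool_pos: [0.6325, 0.2656, 0.2724]
ee_rot: [3.14, 0.003, -3.103]
wrist_force: [0.4, 2.0, 3.6]
width: 0.0157
finger_force: 30.0
```

```bash
python3 - <<'E'
from arc import *
o=obs();p=o['tool_pos'];print(p,o['width'],o['finger_force'],o['wrist_force'])
dz=p[2]+.008-.056;dx=.604-p[0];a=np.arctan2(dz,dx);r=np.hypot(dx,dz);print(a,r)
arc(a,a-.7,9,r=r)
E
```

```text
[0.63248474 0.26557077 0.27238383] 0.01569621159503173 29.997117519378662 [0.36639803 2.00838571 3.62056068]
1.697067424583061 0.22618462584900395
1.619 [0.018, -0.0, -0.002]
1.542 [0.035, -0.0, -0.002]
1.464 [0.053, -0.0, -0.001]
1.386 [0.07, -0.0, 0.002]
1.308 [0.087, -0.0, 0.006]
1.23 [0.104, -0.0, 0.011]
1.153 [0.12, -0.0, 0.017]
1.075 [0.136, -0.0, 0.025]
0.997 [0.151, -0.0, 0.034]
```

Grip is good at 15.7 mm. Closing along the arc.

servo_tool:
  commands: [0.018,0,-0.002,0,0,0,0,0.035,0,-0.002,0,0,0,0,0.053,0,-0.001,0,0,0,0,0.07,0,0.002,0,0,0,0,0.087,0,0.006,0,0,0,0,0.104,0,0.011,0,0,0,0,0.12,0,0.017,0,0,0,0,0.136,0,0.025,0,0,0,0,0.151,0,0.034,0,0,0,0]

```text
time: 48.4
tool_pos: [0.4816, 0.2587, 0.2406]
ee_rot: [3.141, 0.006, -3.105]
wrist_force: [-3.0, -2.8, 9.9]
width: 0.0154
finger_force: 30.0
```

```bash
python3 - <<'E'
from arc import *
o=obs();p=o['tool_pos'];print(p,o['width'],o['finger_force'],o['wrist_force'])
dz=p[2]+.008-.056;dx=.604-p[0];a=np.arctan2(dz,dx);r=np.hypot(dx,dz);print(a,r)
arc(a,0,10,r=r)
E
```

```text
[0.48160242 0.25868225 0.24059112] 0.015426406257679213 30.009246468544006 [-2.97952677 -2.80241278  9.94390314]
1.0046601619991524 0.22819401099086783
0.904 [0.019, -0.0, 0.013]
0.804 [0.036, -0.0, 0.028]
0.703 [0.052, -0.0, 0.045]
0.603 [0.066, -0.0, 0.063]
0.502 [0.078, -0.0, 0.082]
0.402 [0.088, -0.0, 0.103]
0.301 [0.096, -0.0, 0.124]
0.201 [0.102, -0.0, 0.146]
0.1 [0.106, -0.0, 0.169]
0.0 [0.107, -0.0, 0.192]
```

servo_tool:
  commands: [0.019,0,0.013,0,0,0,0,0.036,0,0.028,0,0,0,0,0.052,0,0.045,0,0,0,0,0.066,0,0.063,0,0,0,0,0.078,0,0.082,0,0,0,0,0.088,0,0.103,0,0,0,0,0.096,0,0.124,0,0,0,0,0.102,0,0.146,0,0,0,0,0.106,0,0.169,0,0,0,0,0.106,0,0.185,0,0,0,0]

```text
time: 49.65
tool_pos: [0.3712, 0.2535, 0.0498]
ee_rot: [-3.138, -0.009, -3.103]
wrist_force: [-8.6, -4.4, 2.7]
width: 0.0159
finger_force: 30.0
```

servo_tool:
  commands: [0,0,0.004,0,0,0,0,0,0,0.007,0,0,0,0,0,0,0.009,0,0,0,0,0,0,0.009,0,0,0,0]

```text
time: 50.15
tool_pos: [0.371, 0.2535, 0.0408]
ee_rot: [-3.137, -0.01, -3.103]
wrist_force: [-7.8, -2.9, -0.2]
width: 0.0158
finger_force: 30.0
```

servo_tool:
  commands: [0,0,0,0,0,0,0.036,0,0,0,0,0,0,0.036,0,0,-0.03,0,0,0,0.036,0,0,-0.06,0,0,0,0.036,-0.008,0,-0.07,0,0,0,0,-0.008,0,-0.07,0,0,0,0,-0.008,0,-0.07,0,0,0,0]

```text
time: 51.02
tool_pos: [0.3827, 0.2551, 0.1114]
ee_rot: [-3.14, -0.002, -3.104]
wrist_force: [-0.0, 1.0, -0.5]
width: 0.0093
finger_force: 0.0
```

servo_tool:
  commands: [0,0,0.015,0,0,0,0,0,0,0.025,0,0,0,0,0,0,0.03,0,0,0,0,0,0,0.033,0,0,0,0]

```text
time: 51.52
tool_pos: [0.3829, 0.2554, 0.0791]
ee_rot: [-3.141, -0.001, -3.104]
wrist_force: [-0.2, 0.0, 0.9]
width: 0.0004
finger_force: 0.3
```

servo_tool:
  commands: [0,0,0.002,0,0,0,0,0,0,0.004,0,0,0,0,0,0,0.005,0,0,0,0,0,0,0.005,0,0,0,0]

```text
time: 52.02
tool_pos: [0.3835, 0.2556, 0.0749]
ee_rot: [3.142, 0.0, -3.104]
wrist_force: [-0.3, -0.6, 0.4]
width: 0.0002
finger_force: 0.0
```

servo_tool:
  commands: [0,0,0.001,0,0,0,0,0,0,0.002,0,0,0,0,0,0,0.003,0,0,0,0,0,0,0.003,0,0,0,0]

```text
time: 52.52
tool_pos: [0.3833, 0.2555, 0.0716]
ee_rot: [-3.141, -0.0, -3.104]
wrist_force: [-0.6, 0.6, -0.3]
width: 0.0006
finger_force: 0.1
```

servo_tool:
  commands: [0,0,0.001,0,0,0,0,0,0,0.002,0,0,0,0,0,0,0.003,0,0,0,0,0,0,0.003,0,0,0,0]

```text
time: 53.02
tool_pos: [0.3834, 0.2556, 0.0711]
ee_rot: [-3.142, 0.0, -3.104]
wrist_force: [-4.6, -0.9, 12.0]
width: 0.0002
finger_force: 5.9
```

servo_tool:
  commands: [0,0,-0.05,0,0,0,0,0,0,-0.11,0,0,0,0.02,0.02,0,-0.17,0,0,0,0.04,0.05,0,-0.22,0,0,0,0.04,0.08,0,-0.25,0,0,0,0.04,0.08,0,-0.25,0,0,0,0.04]

```text
time: 53.78
tool_pos: [0.3033, 0.2532, 0.3222]
ee_rot: [3.138, 0.007, -3.102]
wrist_force: [-0.0, 0.2, -0.5]
width: 0.0401
finger_force: 0.0
```

```bash
python3 - <<'E'
from bfit import *
from nut import fit
np.set_printoptions(precision=4,suppress=True)
o=obs();print(o['tool_pos'],o['time'])
a=shot('scene');t=shot('top')
for n,s in(('a',a),('t',t)):
    r=spotter.trace('basin',s)[0];print(n,r['conf'],r['box'],bfit([(s,r['region'])],(.517,-.127),(-.34,)))
    for q in['flap','tin','bottle','reel']:
        for r in spotter.trace(q,s)[:1]: print(n,q,round(r['conf'],2),r['box'],cen(r['region']).round(1))
    for k in range(4):
        x,i=fit(s,slot(k),z0=.15); print(x,np.degrees(x[2]).round(1),i.round(3))
# compare flap area with the first top / scene picture
for n,s,f in(('top',t,'top0'),('scene',a,'scene0')):
    d=cv2.absdiff(s['img'],cv2.imread(f'pics/{f}.png')).max(2)
    R_=(slice(165,255),slice(116,245)) if n=='top' else (slice(212,330),slice(300,492))
    print(n,(d[R_]>40).mean()); 
E
```

```text
[0.3033 0.2532 0.3222] 53.775
a 0.9 [219.7, 178.1, 56.9, 45.3] (array([ 0.513 , -0.1285, -0.3766]), np.float64(0.7718106330205974))
a flap 0.92 [303.5, 215.3, 188.1, 112.5] [404.2 268.3]
a tin 0.78 [146.5, 166.5, 25.6, 34.2] [159.1 181.2]
a bottle 0.68 [228.4, 154.2, 21.3, 27.6] [239.5 168.1]
a reel 0.67 [442.0, 242.3, 26.1, 12.2] [454.  246.3]
[ 0.6686 -0.2373  0.6193] 35.5 0.935
[ 0.6658 -0.1697  0.6341] 36.3 0.933
[ 0.66   -0.1002  0.6268] 35.9 0.926
[ 0.6574 -0.0314  0.6238] 35.7 0.931
t 0.56 [286.4, 180.2, 78.2, 54.5] (array([ 0.5166, -0.1298, -0.3305]), np.float64(0.97117641536006))
t flap 0.68 [116.5, 173.0, 129.9, 90.0] [180.4 212.2]
t tin 0.58 [414.4, 196.7, 34.4, 25.0] [430.4 209.5]
t bottle 0.77 [357.0, 250.7, 23.8, 20.0] [369.3 261. ]
t reel 0.63 [142.6, 265.1, 20.1, 18.1] [153.7 271.2]
[ 0.673  -0.2361  0.5416] 31.0 0.939
[ 0.6699 -0.1682  0.5918] 33.9 0.932
[ 0.6639 -0.0989  0.615 ] 35.2 0.93
[ 0.6612 -0.0302  0.5692] 32.6 0.927
top 0.1177433247200689
scene 0.03301553672316384
```

```bash
python3 -c "
from bench import close_job
print(close_job())"
```

```text
the job is handed in; nothing more can be done
None
```

The job is handed in at about 54 s: the basin is on its pad (put back after a knock), all four middle nuts lie square on the ledge, the small and large nuts were left in the tray, and the flap is pressed shut; final checks came from camera fits, and the score was not shown.

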